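# Lock the hold-down post with its hitch pin

## Robot

A 6-joint arm with a two-finger parallel gripper is mounted at the origin on the work surface. World frame = base frame: x ahead of the robot, y to its left, z up, the work surface at z = 0. Lengths are in mm, angles in degrees, forces in N, time in s.
With the tool pointing down it reaches from about 300 to 850 mm from the base axis. Payload 5.4 kg.
Tool frame: the origin (TCP) lies midway between the tips of the shut fingers; the grasp point (between the pads) lies 19 mm behind it; z points along the fingers, x is the direction in which the jaws open and shut, and the axes are right-handed (so a half turn about z gives the same grasp; the last joint's range is limited). The gripper opens to 85 mm and grips with 20 to 120 N. Pads are 22 mm wide; open, the fingers measure 114 mm over their backs; the gripper's body (76 mm by 85 mm) begins 54 mm behind the grasp point. The pads swing forward as they close: fully open they stand 13 mm farther back than shut.
Start: joints at [-81.079, 9.076, 91.501, -0, 79.423, -12.038], TCP at [205.651, -536.949, 231.299] pointing down, gripper open.
Joint ranges: [-166.64, 166.64], [-54.1, 131.32], [10.49, 154.53], [-73.88, 253.88], [9.74, 151.15], [-171.62, 171.62]. Speed limits (degrees/s): [147.25, 147.25, 180, 180, 180, 180].

## Interface

Orientations are given as [roll, pitch, yaw] about the fixed x, y, z axes, in that order (R = Rz(yaw) Ry(pitch) Rx(roll)).
In Python, from rig import telemetry, viewer, bot, nets gives the robot as it stands. The module is installed in compiled form; this text tells all that it offers.
- The arm moves only by the tool arm_command, never from a script. Its argument "targets" is a list of rows, each an object with "slide": the shift along the world's x, y, z in units of 30 mm (1.0 is 30 mm), a list of three; "delta_rot": the turn, a rotation vector about the world's x, y, z in units of 6 degrees (1.0 is 6 degrees), a list of three; "jaw": the opening in per cent of the stroke, from 0 (shut) to 100 (fully open). In form: [{"slide": [tx, ty, tz], "delta_rot": [wx, wy, wz], "jaw": jaw}, ...]. A call has 1 to 10 rows; each row is the pose to reach, as a shift and turn from the pose measured when the call began; what a row does not reach only later rows make up. A row lasts 1/10 s, in which the tool goes at most 50 mm and 8.59 degrees, less where a joint would pass 70% of its speed; a pose out of reach is approached as far as the arm can. A call with a gripper value outside its range is refused whole. The fingers move at their own pace and stop on an object; "newtons" is the grip in N (left out, the last holds). Time passes only in rows, so rows that repeat a pose let the fingers close. It gives the time, the measured TCP pose, the force and the opening at its end, in the units of the state.
- telemetry.observe(): the state, without advancing time (a new reading comes with each control period).
- viewer.read_camera(name): name is "scene" or "top" or "wrist"; returns a dict with "frame" (420x560x3 uint8, blue, green, red), "mtx" (3x3 intrinsics, pixels), "R" (3x3) and "t" (3): a world point X has camera coordinates R X + t; the wrist camera has in their place "hand_eye" (4x4, takes a point from camera to tool coordinates, whose origin is the TCP and whose axes are the tool frame's). Camera axes: x right, y down, z forward; pixel columns grow to the right and rows downward; lengths in mm; the calibration is good to about 2 mm. The wrist camera is an equidistant fisheye: a pixel r from the principal point sees the ray r / f radians off the axis. A picture is of the moment at which its call begins: read the wrist's pose just before it. There is no depth.
- bot.finish_job(): hands the job in, once; it reports no verdict.
Trained networks look in a picture, given as the dict that the camera call returned (one of the last four; its "shot" number tells which), for a name from the list of things; names that differ only in an ending like _2 or _b are one class to them, and where a whole thing is asked for, a point or a joint stands for the part that bears it (a point fixed in the world has none). Each returns a list of dicts, best first, with "conf" (0 to 1); they miss things now and then, are a little off and sometimes report something else, mostly with a low value. They report only what shows in the picture. A call takes as long as a camera call.
- nets.trace(picture, label): "pixels" (420x560 bool, what is visible of it) and "box" ([left, top, right, bottom] in pixels, round what is visible of it).
The state is a dict: "t": time; "joint_positions": joint angles; "dq": joint speeds; "effort": joint torques, N m; "ee_pos": TCP position; "tcp_rot": TCP orientation; "force": force on the tool from outside, world axes, zero at the start; "ft_torque": the same for the moment, N m; "grip_width": finger opening in mm.
Only numpy, scipy, OpenCV 4.12 (cv2) and the standard library are available. Lean on these libraries where they do the work, as an engineer would, in place of code of your own. Each camera call takes 0.05 s, during which the arm holds its last target.

## Task

Lock the wooden caul onto the steel post of the hold-down: push the hitch pin through the cross hole near the top of the post, from the robot's right-hand side (where the pin lies), until its head block sits against the post. Then swing its sprung wire loop over the top of the post until it snaps down fully on the far side, and let go. Leave the loose things on the bench where they are.

Things in the scene. Friction and masses are not known exactly. Their poses are not given: they have to be found in the camera images.
- hold_down: Fixed hold-down: board 340 (y) x 140 (x) mm flat on the bench, top 30 mm high; on it a plywood caul 110 x 100 mm, top at 60 mm; a steel collar 50 mm square, top at 82 mm; above it a bare steel post 36 mm square, flat top at 133 mm, crossed level by a square through hole. Origin on the bench under the post's centre; x along the hole, the way the pin goes in; z up.
- hole_mouth (a point): Centre of the hole's mouth on the post's entry face: 18 mm before the post's centre (x = -18 mm), 105 mm above the bench. The hole is 17 mm square with a 1.5 mm chamfer, sides level and upright, and goes through all 36 mm. Same axes as the hold-down; the pin goes in towards +x.
- hitch_pin: Loose steel pin, about 0.34 kg, lying flat. Dark head block 56 mm long, 26 wide, 26 high, then a 14 mm square shank 50 mm long. Origin on the shank's centre line at the shoulder where both meet, 13 mm above the bench; x to the tip (block from x = -56 to 0); y along the loop's hinge, which is at x = -48; z up. Sides free to grip from x = -40 to 0; centre of mass near x = -25.
- pin_tip (a point): Tip of the shank, 50 mm in front of the pin's origin. The last 9 mm taper to 7 mm across. Fully in, it stands 14 mm out of the post's far face; the square shank then keeps the pin from rolling.
- loop (a joint): Angle of the wire loop on the pin, rad. 0 = open: leaning back from the head block, 40 degrees above level; 0.87 = straight up; 2.5 = closed stop: forward along the shank, 3 degrees below level, round the post. Over-centre spring: holds it open below 1.1, snaps it shut beyond 1.1; about 2 N at the cross bar moves it. In the hole the pin has 3 mm play: its head may droop 5 degrees.
- loop_bar (a point): Middle of the loop's cross bar, 110 mm from the hinge and parallel to it. The loop is a U of 8 mm round steel bar, its arms 54 mm apart inside; closed, the bar lies 26 mm beyond the post's far face.
- bolt: Bystander: plain bolt without loop, shaft 18 mm thick, about 112 mm long, lying on the bench; origin on the bench under the shaft's head end. It and the hitch pin may have changed places.
- hex_key: Bystander: L-shaped hex key, 90 x 35 mm, 8 mm thick, lying on the board beside the caul; origin under the middle of the long leg.
- glue: Bystander: glue bottle, 66 mm across, 190 mm tall, standing; origin at the centre of its foot.
- offcut: Bystander: wooden offcut, 140 x 60 x 35 mm, origin at the centre of its underside.
- sanding_block: Bystander: sanding block 110 x 65 x 38 mm, origin at the centre of its underside.
- screw_jar: Bystander: glass jar, 74 mm across, 90 mm tall, origin at the centre of its foot.

How it is judged:
By the outcome, as a careful person would: the job done as asked, in the order asked, and still so for the second after the job is handed in, with the robot touching nothing.
It also fails if it takes over 58 s, if anything falls off the work surface, if the arm or the gripper's body presses on something with over 40 N, if the wrist force passes 120 N, or if a joint passes its speed limit or range.

## Working session

There is one attempt and no reset: what is moved stays moved. The work goes in short steps, Python scripts to look and compute and a tool call to move; the robot and the scene stay as the last step left them, time stands still between calls to the robot, and variables do not carry over. Pictures are saved under pics/ and viewed, and the job is handed in when it is done.

Besides the shell and the picture viewer there is one more tool, called after "Emit:" as name(argument=value, ...), one argument or row to a line, values as JSON. arm_command: Moves the arm, as the interface text tells. Its arguments: {"type":"object","properties":{"targets":{"type":"array","items":{"type":"object","properties":{"slide":{"type":"array","items":{"type":"number"}},"delta_rot":{"type":"array","items":{"type":"number"}},"jaw":{"type":"number"}}}},"newtons":{"type":"number"}},"required":["targets"]}

```bash
mkdir -p pics; cat > h.py <<'E'
import numpy as np, cv2, pickle
from scipy.spatial.transform import Rotation as Ro
def ray(p,u,v,st=None):
    K=np.array(p['mtx'])
    if 'R' in p:
        R=np.array(p['R']);t=np.array(p['t']).ravel()
        d=R.T@np.linalg.inv(K)@[u,v,1]; return -R.T@t,d/np.linalg.norm(d)
    x=(u-K[0,2])/K[0,0];y=(v-K[1,2])/K[1,1];r=np.hypot(x,y)
    d=np.array([np.sin(r)*x/max(r,1e-9),np.sin(r)*y/max(r,1e-9),np.cos(r)])
    H=np.array(p['hand_eye']);T=tool(st)
    M=T@H
    return M[:3,3],M[:3,:3]@d
def tool(st):
    T=np.eye(4);T[:3,:3]=Ro.from_euler('xyz',st['tcp_rot'],degrees=True).as_matrix();T[:3,3]=st['ee_pos'];return T
def onz(p,u,v,z,st=None):
    o,d=ray(p,u,v,st);return o+d*(z-o[2])/d[2]
def proj(p,X,st=None):
    X=np.array(X,float);K=np.array(p['mtx'])
    if 'R' in p:
        c=np.array(p['R'])@X+np.array(p['t']).ravel();q=K@c;return q[:2]/q[2]
    M=np.linalg.inv(tool(st)@np.array(p['hand_eye']));c=M[:3,:3]@X+M[:3,3]
    th=np.arctan2(np.hypot(c[0],c[1]),c[2]);n=np.hypot(c[0],c[1])+1e-12
    return np.array([K[0,2]+K[0,0]*th*c[0]/n,K[1,2]+K[1,1]*th*c[1]/n])
E
python3 - <<'E'
from rig import telemetry,viewer,nets
import cv2,numpy as np
from h import *
st=telemetry.observe();print(st)
for c in ['scene','top','wrist']:
    p=viewer.read_camera(c);cv2.imwrite(f'pics/a_{c}.png',p['frame']);pickle.dump(p,open(f'a_{c}.pkl','wb'))
    print(c,np.array(p['mtx']).round(1).tolist(),p.get('hand_eye'), ray(p,280,210,st))
    for n in ['hitch_pin','loop','bolt','hold_down']:
        for r in nets.trace(p,n)[:2]: print(n,round(r['conf'],2),r['box'])
pickle.dump(st,open('a_st.pkl','wb'))
E
```

```text
{'t': 0.0, 'joint_positions': array([-8.10817522e+01,  9.11413462e+00,  9.15730347e+01,  5.90267588e-05,
        7.94236754e+01, -1.20377891e+01]), 'dq': array([-0.02832875, -0.06792632, -0.04014202, -0.11887291,  0.04604135,
        0.09000282]), 'effort': array([ 1.58750572e-05, -3.95995367e+01, -3.31434202e+01, -7.74308660e-05,
        8.43558053e-03, -1.69431701e-06]), 'ee_pos': array([ 205.53395213, -536.35758235,  230.29482588]), 'tcp_rot': array([-1.79976826e+02,  1.08395106e-01, -6.90439521e+01]), 'force': array([ 0.4939663 , -0.00505063,  0.1082793 ]), 'ft_torque': array([0.07483521, 0.00562122, 0.04380386]), 'grip_width': 85.59172829859311}
scene [[432.1, 0.0, 275.8], [0.0, 432.1, 215.6], [0.0, 0.0, 1.0]] None (array([1482.94734801, -181.75582127,  874.95454193]), array([-0.76221109,  0.12926296, -0.63429121]))
hitch_pin 0.71 [227.8, 238.4, 256.3, 269.3]
loop 0.53 [225.0, 261.8, 254.6, 270.5]
bolt 0.67 [203.8, 196.1, 213.1, 225.2]
hold_down 0.88 [269.4, 194.9, 390.5, 259.7]
top [[496.6, 0.0, 283.1], [0.0, 496.6, 207.3], [0.0, 0.0, 1.0]] None (array([ 310.69412082,  -20.19238747, 1353.0113771 ]), array([ 0.1905047 ,  0.01269076, -0.98160425]))
hitch_pin 0.91 [326.4, 143.8, 346.0, 217.1]
loop 0.6 [321.9, 142.3, 348.0, 184.1]
loop 0.2 [165.5, 173.0, 297.2, 259.8]
bolt 0.6 [356.1, 247.6, 367.6, 287.3]
bolt 0.24 [165.7, 171.0, 300.9, 260.2]
hold_down 0.62 [166.0, 171.1, 298.4, 255.6]
wrist [[325.2, 0.0, 277.3], [0.0, 325.2, 206.3], [0.0, 0.0, 1.0]] [[ 9.99999565e-01  9.19413873e-04 -1.55383959e-04  1.23611713e+00]
 [-8.45511700e-04  9.64345707e-01  2.64644369e-01 -6.66672261e+01]
 [ 3.93161558e-04 -2.64644123e-01  9.64346065e-01 -1.42585759e+02]
 [ 0.00000000e+00  0.00000000e+00  0.00000000e+00  1.00000000e+00]] (array([ 268.27621077, -513.94087266,  372.90494397]), array([-0.25477371, -0.10420661, -0.96136951]))
```

View pics/a_scene.png

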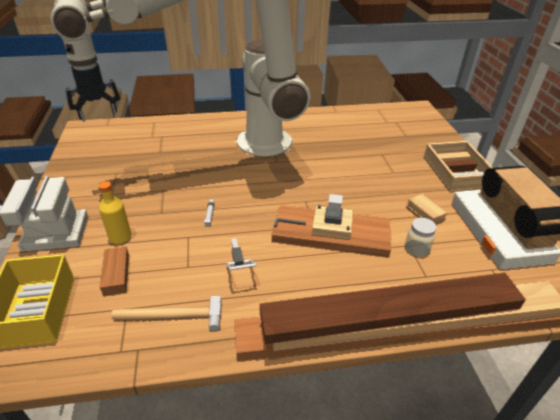

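View pics/a_top.png

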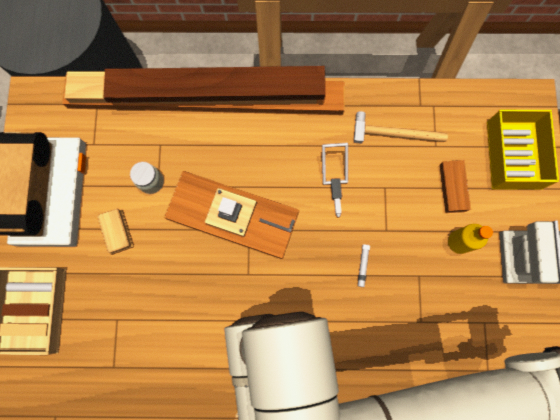

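View pics/a_wrist.png

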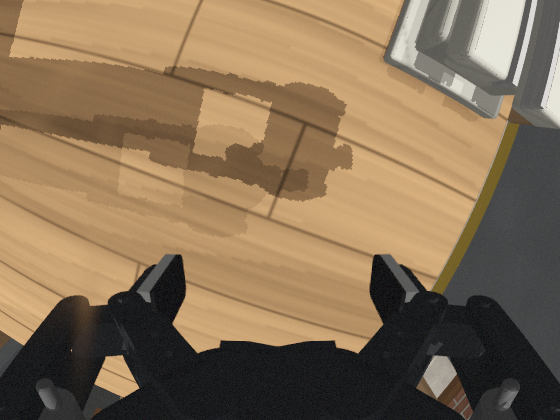

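```bash
python3 - <<'E'
from h import *
p=pickle.load(open('a_top.pkl','rb'))
c=p['frame'][130:280,150:390];cv2.imwrite('pics/b_top.png',cv2.resize(c,None,fx=3.3,fy=3.3,interpolation=cv2.INTER_CUBIC))
p=pickle.load(open('a_scene.pkl','rb'))
c=p['frame'][180:280,190:400];cv2.imwrite('pics/b_scene.png',cv2.resize(c,None,fx=3.8,fy=3.8,interpolation=cv2.INTER_CUBIC))
E
```

```text
(no output)
```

View pics/b_top.png

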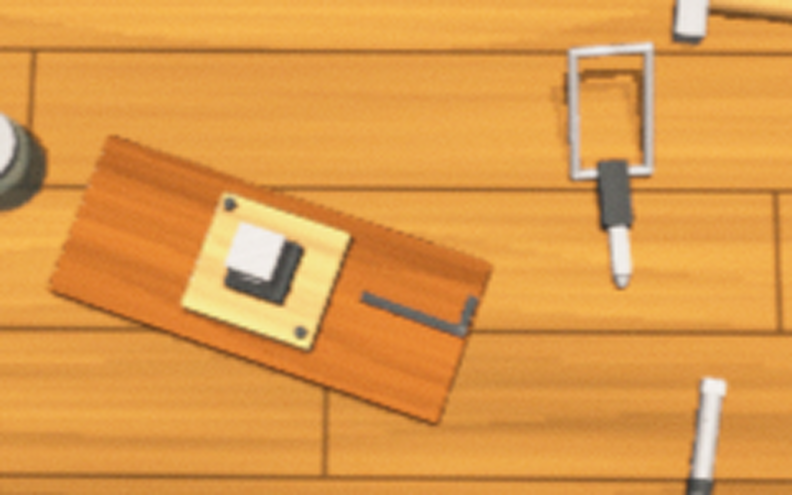

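View pics/b_scene.png

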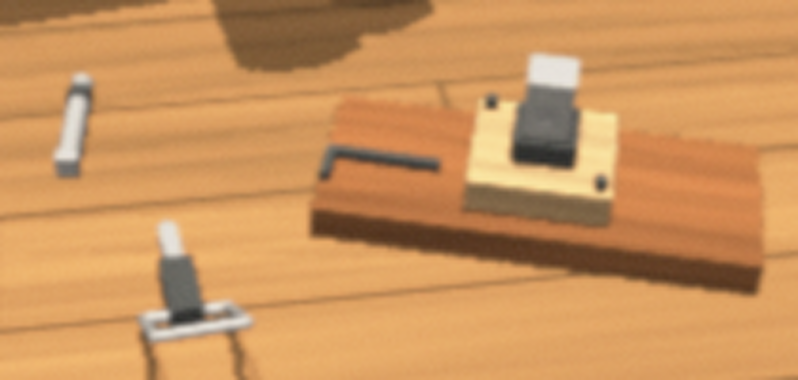

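```bash
python3 - <<'E'
from h import *
p=pickle.load(open('a_top.pkl','rb'))
f=lambda u,v,z:onz(p,150+(u+.5)/3.3-.5,130+(v+.5)/3.3-.5,z).round(1)
print('tip',f(622,285,13),'headback',f(612,162,26),'headfront',f(619,226,26),'shank root',f(619,228,20))
print('bolt',f(713,382,10))
print('board',[f(*q,30) for q in [(107,135),(492,265),(437,424),(50,290)]])
print('caul',[f(*q,60) for q in [(226,193),(352,236),(308,350),(181,306)]])
print('post',[f(*q,133) for q in [(236,221),(286,235),(272,283),(225,272)]])
E
```

```text
tip [ 554.9 -162.3   13. ] headback [ 656.9 -154.2   26. ] headfront [ 602.2 -159.2   26. ] shank root [ 601.8 -159.8   20. ]
bolt [ 474.8 -236.3   10. ]
board [array([676.8, 268.2,  30. ]), array([567.9, -54. ,  30. ]), array([436.9,  -9.7,  30. ]), array([544.8, 308.9,  30. ])]
caul [array([620.3, 162.7,  60. ]), array([585.2,  59.8,  60. ]), array([492.3,  93.2,  60. ]), array([527.2, 195.7,  60. ])]
post [array([580.9, 144. , 133. ]), array([570.2, 105.6, 133. ]), array([533. , 115.2, 133. ]), array([541.3, 151.1, 133. ])]
```

Emit:
arm_command(
  targets=[
    {"slide": [2,3,0.5],"delta_rot": [0,0,-1],"jaw": 100},
    {"slide": [4,6,0.6],"delta_rot": [0,0,-2],"jaw": 100},
    {"slide": [11.2,16,0.6],"delta_rot": [0,0,-2.7],"jaw": 100},
    {"slide": [11.2,16,0.6],"delta_rot": [0,0,-2.7],"jaw": 100},
    {"slide": [11.2,16,0.6],"delta_rot": [0,0,-2.7],"jaw": 100},
    {"slide": [11.2,16,0.6],"delta_rot": [0,0,-2.7],"jaw": 100},
    {"slide": [11.2,16,0.6],"delta_rot": [0,0,-2.7],"jaw": 100},
    {"slide": [11.2,16,0.6],"delta_rot": [0,0,-2.7],"jaw": 100},
    {"slide": [11.2,16,0.6],"delta_rot": [0,0,-2.7],"jaw": 100},
    {"slide": [11.2,16,0.6],"delta_rot": [0,0,-2.7],"jaw": 100},
  ],
)

```text
t: 1.75
ee_pos: [492.6, -125.8, 248.3]
tcp_rot: [-180.0, -0.0, -85.2]
force: [1.1, -1.0, 0.5]
grip_width: 85.6
```

Emit:
arm_command(
  targets=[
    {"slide": [1.6,2.5,0],"delta_rot": [0,0,0],"jaw": 100},
    {"slide": [1.6,2.5,0],"delta_rot": [0,0,0],"jaw": 100},
    {"slide": [1.6,2.5,0],"delta_rot": [0,0,0],"jaw": 100},
    {"slide": [1.6,2.5,0],"delta_rot": [0,0,0],"jaw": 100},
  ],
)

```text
t: 2.15
ee_pos: [540.7, -50.2, 248.2]
tcp_rot: [-180.0, -0.1, -85.1]
force: [-0.3, 0.1, 0.0]
grip_width: 85.6
```

```bash
cat > shot.py <<'E'
import sys
from rig import telemetry,viewer
from h import *
tag=sys.argv[1];cams=sys.argv[2:]
for c in cams:
    st=telemetry.observe();p=viewer.read_camera(c);cv2.imwrite(f'pics/{tag}_{c}.png',p['frame']);pickle.dump((p,st),open(f'{tag}_{c}.pkl','wb'))
print(st['t'],st['ee_pos'].round(1),st['tcp_rot'].round(2),st['force'].round(1),st['grip_width'].round(1),st['joint_positions'].round(1))
E
python3 shot.py c wrist
```

```text
Traceback (most recent call last):
  File "shot.py", line 7, in <module>
    print(st['t'],st['ee_pos'].round(1),st['tcp_rot'].round(2),st['force'].round(1),st['grip_width'].round(1),st['joint_positions'].round(1))
                                                                                    ^^^^^^^^^^^^^^^^^^^^^^
AttributeError: 'float' object has no attribute 'round'
```

View pics/c_wrist.png

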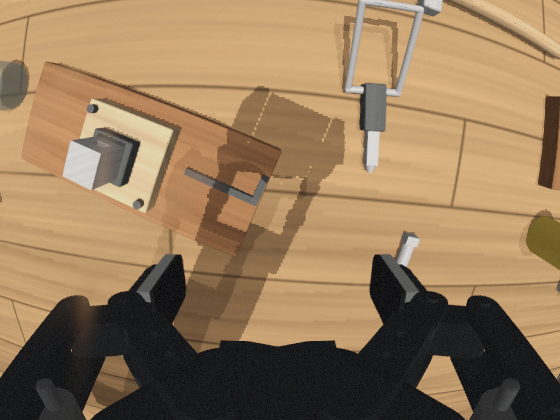

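```bash
sed -i "s/st\['grip_width'\].round(1)/round(float(st['grip_width']),1)/" shot.py; python3 - <<'E'
from h import *
p,st=pickle.load(open('c_wrist.pkl','rb'))
a=cv2.resize(p['frame'][100:210,40:180],None,fx=5,fy=5,interpolation=cv2.INTER_CUBIC);cv2.imwrite('pics/c_post.png',a)
a=cv2.resize(p['frame'][0:180,310:450],None,fx=3.3,fy=3.3,interpolation=cv2.INTER_CUBIC);cv2.imwrite('pics/c_pin.png',a)
E
```

```text
(no output)
```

View pics/c_post.png

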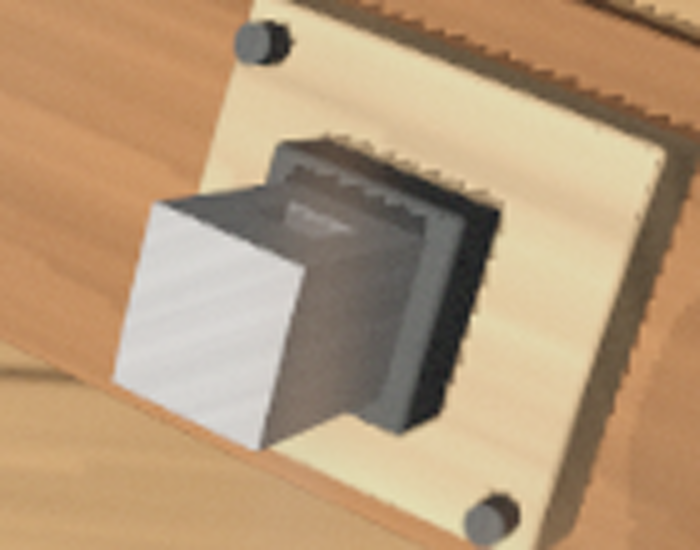

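View pics/c_pin.png

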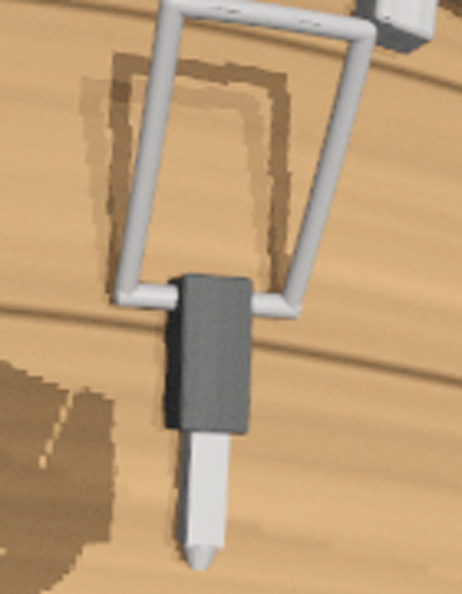

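```bash
python3 - <<'E'
from h import *
from scipy.optimize import least_squares
p,st=pickle.load(open('c_wrist.pkl','rb'))
pt=pickle.load(open('a_top.pkl','rb'))
w=lambda u,v:(40+(u+.5)/5-.5,100+(v+.5)/5-.5)
t=lambda u,v:(150+(u+.5)/3.3-.5,130+(v+.5)/3.3-.5)
# local coords with hold-down yaw psi ~161.4: x=(-.948,.319), y=(-.319,-.948)
obsW=[((-18,-18,133),w(153,203)),((-18,18,133),w(303,266)),((18,18,133),w(260,449)),((18,-18,133),w(113,380)),
      ((-50,55,60),w(664,152)),((-25,25,82),w(463,210))]
obsT=[((-70,-170,30),t(107,135)),((-70,170,30),t(492,265)),((70,170,30),t(437,424)),((70,-170,30),t(50,290)),
 ((-50,-55,60),t(226,193)),((-50,55,60),t(352,236)),((50,55,60),t(308,350)),((50,-55,60),t(181,306))]
def W(q,L):
    c,s=np.cos(q[2]),np.sin(q[2]);return [q[0]+c*L[0]-s*L[1],q[1]+s*L[0]+c*L[1],L[2]]
for name,o in [('W',[(p,a,b) for a,b in obsW]),('T',[(pt,a,b) for a,b in obsT]),('both',[(p,a,b) for a,b in obsW]+[(pt,a,b) for a,b in obsT])]:
    f=lambda q:np.concatenate([proj(P,W(q,L),st)-b for P,L,b in o])
    r=least_squares(f,[556,129,np.radians(161.4)],x_scale=[1,1,.01])
    print(name,r.x[:2].round(1),np.degrees(r.x[2]).round(2));print(f(r.x).reshape(-1,2).round(1).tolist())
q=r.x
for L in [(-18,-8.5,113.5),(-18,8.5,113.5),(-18,8.5,96.5),(-18,-8.5,96.5)]:
    x=proj(p,W(q,L),st);print((x-[40,100]+.5)*5)
# pin
v=lambda u,w_:(310+(u+.5)/3.3-.5,0+(w_+.5)/3.3-.5)
f=lambda L,uv:onz(p,*v(*uv),L,st).round(1)
print('tip',f(13,(203,562)),'front top corners',f(26,(190,430)),f(26,(247,433)),'back top',f(26,(185,275)),f(26,(251,278)))
E
```

```text
W [560.9 130.1] 161.74
[[-0.1, -0.6], [0.1, -0.0], [-0.5, 0.3], [-0.2, 0.1], [0.4, -1.1], [0.3, 1.3]]
T [556.5 128.1] 161.32
[[0.5, -0.1], [0.5, -0.2], [0.3, 0.5], [-1.0, 0.1], [-0.5, -0.4], [-0.1, -0.4], [0.4, 0.3], [-0.2, 0.2]]
both [560.4 129.8] 161.55
[[0.2, 0.0], [0.4, 0.7], [-0.3, 1.0], [0.0, 0.7], [0.7, -0.3], [0.6, 2.0], [-0.2, -1.3], [-0.1, -1.8], [-0.1, -1.2], [-1.5, -1.1], [-1.2, -1.8], [-0.7, -1.9], [-0.1, -1.2], [-0.7, -1.2]]
[247.68820565 210.69741005]
[316.58830177 240.42975357]
[358.12191557 231.64402419]
[291.27785156 203.21281095]
tip [ 559.3 -163.7   13. ] front top corners [ 606.6 -148.8   26. ] [ 608.3 -169.8   26. ] back top [ 660.3 -141.5   26. ] [ 663.1 -165.4   26. ]
```

Emit:
arm_command(
  targets=[
    {"slide": [1,-1.2,-0.5],"delta_rot": [0,0,0.1],"jaw": 100},
    {"slide": [2.8,-3.6,-4.2],"delta_rot": [0,0,0.1],"jaw": 100},
    {"slide": [2.8,-3.6,-4.2],"delta_rot": [0,0,0.1],"jaw": 100},
    {"slide": [2.8,-3.6,-4.2],"delta_rot": [0,0,0.1],"jaw": 100},
    {"slide": [2.8,-3.6,-4.2],"delta_rot": [0,0,0.1],"jaw": 100},
    {"slide": [2.8,-3.6,-4.2],"delta_rot": [0,0,0.1],"jaw": 100},
    {"slide": [2.8,-3.6,-4.2],"delta_rot": [0,0,0.1],"jaw": 100},
  ],
)

```text
t: 2.9
ee_pos: [624.9, -159.7, 124.6]
tcp_rot: [-179.8, -0.2, -84.7]
force: [0.8, 0.8, -0.2]
grip_width: 85.6
```

```bash
python3 shot.py d wrist
```

```text
2.9 [ 624.9 -159.7  124.6] [-1.7982e+02 -1.5000e-01 -8.4670e+01] [ 0.8  0.8 -0.2] 85.6 [-25.   24.4  85.2  -0.   70.2  59.6]
```

View pics/d_wrist.png

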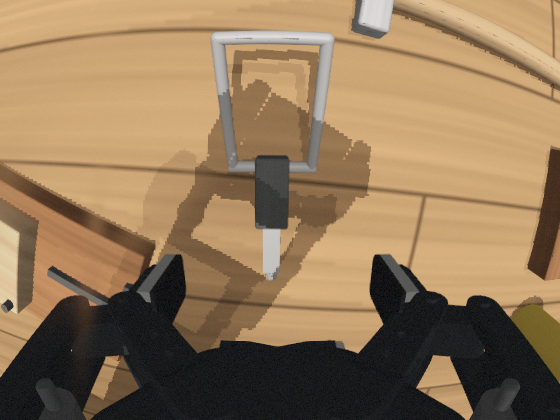

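```bash
python3 - <<'E'
from h import *
p,st=pickle.load(open('d_wrist.pkl','rb'))
a=cv2.resize(p['frame'][145:285,225:315],None,fx=4.2,fy=4.2,interpolation=cv2.INTER_CUBIC);cv2.imwrite('pics/d_pin.png',a)
f=lambda L,u,v:onz(p,u,v,L,st).round(1)
for a in [(26,257,156),(26,288,156),(26,256,226),(26,288,227),(13,270,276),(20,263,227),(20,280,228)]: print(a,f(*a))
E
```

```text
(26, 257, 156) [ 663.4 -142.4   26. ]
(26, 288, 156) [ 665.5 -165.4   26. ]
(26, 256, 226) [ 608.7 -146.    26. ]
(26, 288, 227) [ 610.2 -171.    26. ]
(13, 270, 276) [ 559.2 -161.    13. ]
(20, 263, 227) [ 606.3 -151.4   20. ]
(20, 280, 228) [ 606.8 -165.1   20. ]
```

View pics/d_pin.png

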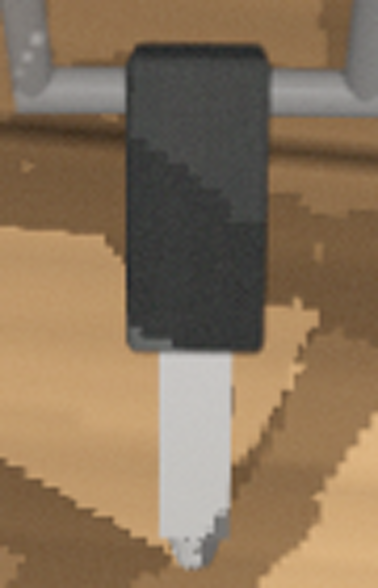

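Emit:
arm_command(
  targets=[
    {"slide": [0.03,0.09,-1.3],"delta_rot": [0,0,-0.13],"jaw": 100},
    {"slide": [0.03,0.09,-2.6],"delta_rot": [0,0,-0.13],"jaw": 100},
    {"slide": [0.03,0.09,-3.6],"delta_rot": [0,0,-0.13],"jaw": 100},
    {"slide": [0.03,0.09,-4.05],"delta_rot": [0,0,-0.13],"jaw": 100},
    {"slide": [0.03,0.09,-4.05],"delta_rot": [0,0,-0.13],"jaw": 100},
    {"slide": [0.03,0.09,-4.05],"delta_rot": [0,0,-0.13],"jaw": 100},
  ],
)

```text
t: 3.55
ee_pos: [627.7, -157.2, 6.0]
tcp_rot: [-179.6, -0.3, -85.4]
force: [0.4, -0.1, 0.2]
grip_width: 85.5
```

Emit:
arm_command(
  targets=[
    {"slide": [0,0,-0.1],"delta_rot": [0,0,0],"jaw": 100},
    {"slide": [0,0,-0.1],"delta_rot": [0,0,0],"jaw": 60},
    {"slide": [0,0,-0.1],"delta_rot": [0,0,0],"jaw": 0},
    {"slide": [0,0,-0.1],"delta_rot": [0,0,0],"jaw": 0},
    {"slide": [0,0,-0.1],"delta_rot": [0,0,0],"jaw": 0},
    {"slide": [0,0,-0.1],"delta_rot": [0,0,0],"jaw": 0},
    {"slide": [0,0,-0.1],"delta_rot": [0,0,0],"jaw": 0},
    {"slide": [0,0,-0.1],"delta_rot": [0,0,0],"jaw": 0},
  ],
  newtons=70,
)

```text
t: 4.35
ee_pos: [628.0, -157.2, 3.5]
tcp_rot: [-179.6, -0.3, -85.4]
force: [-1.7, 1.6, 3.7]
grip_width: 24.9
```

```bash
python3 shot.py e wrist
```

```text
4.35 [ 628.  -157.2    3.5] [-179.56   -0.28  -85.39] [-1.7  1.6  3.7] 24.9 [-24.7  33.7  87.5  -0.   58.3  60.7]
```

View pics/e_wrist.png

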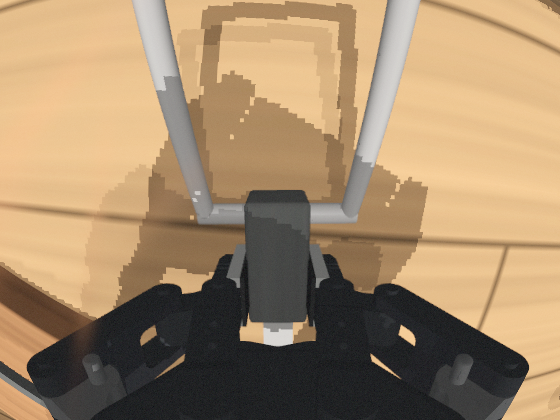

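```bash
python3 - <<'E'
from h import *
p,st=pickle.load(open('e_wrist.pkl','rb'))
T=np.linalg.inv(tool(st))
for a in [(26,248,194),(26,307,194),(26,246,321),(26,311,322),(13,281,344)]:
    X=onz(p,a[1],a[2],a[0],st);print(a,X.round(1),(T@[*X,1])[:3].round(1))
E
```

```text
(26, 248, 194) [ 665.7 -144.    26. ] [-10.  -38.8 -22.2]
(26, 307, 194) [ 667.5 -166.4   26. ] [ 12.5 -38.8 -22.1]
(26, 246, 321) [ 608.  -145.9   26. ] [-12.7  18.9 -22.7]
(26, 311, 322) [ 609.7 -174.9   26. ] [ 16.3  19.5 -22.6]
(13, 281, 344) [ 585.5 -163.7   13. ] [ 3.2 42.9 -9.8]
```

Emit:
arm_command(
  targets=[
    {"slide": [0,0,0.5],"delta_rot": [0,0,0],"jaw": 0},
    {"slide": [0,0,1.5],"delta_rot": [0,0,0],"jaw": 0},
    {"slide": [0,0,3],"delta_rot": [0,0,0],"jaw": 0},
    {"slide": [-0.5,1.2,4.05],"delta_rot": [0,0,-1],"jaw": 0},
    {"slide": [-1,2.5,4.05],"delta_rot": [0,0,-2],"jaw": 0},
    {"slide": [-1.5,3.8,4.05],"delta_rot": [0,0,-3],"jaw": 0},
    {"slide": [-1.9,5,4.05],"delta_rot": [0,0,-3.85],"jaw": 0},
    {"slide": [-2.1,5.7,4.05],"delta_rot": [0,0,-3.85],"jaw": 0},
    {"slide": [-2.1,5.7,4.05],"delta_rot": [0,0,-3.85],"jaw": 0},
    {"slide": [-2.1,5.7,4.05],"delta_rot": [0,0,-3.85],"jaw": 0},
  ],
)

```text
t: 5.4
ee_pos: [564.5, 13.9, 124.8]
tcp_rot: [-179.6, -0.3, -108.4]
force: [0.1, -0.2, -3.8]
grip_width: 24.4
```

```bash
python3 shot.py f wrist scene
```

```text
5.45 [564.9  13.2 125. ] [-179.56   -0.32 -108.49] [-0.5  0.3 -4.4] 24.4 [-10.7  13.4  99.1  -0.4  67.1  97.9]
```

View pics/f_wrist.png

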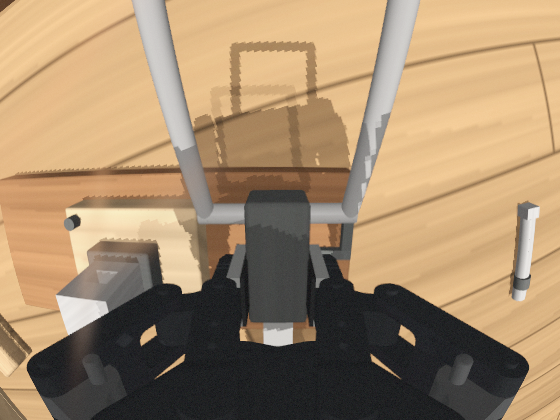

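View pics/f_scene.png

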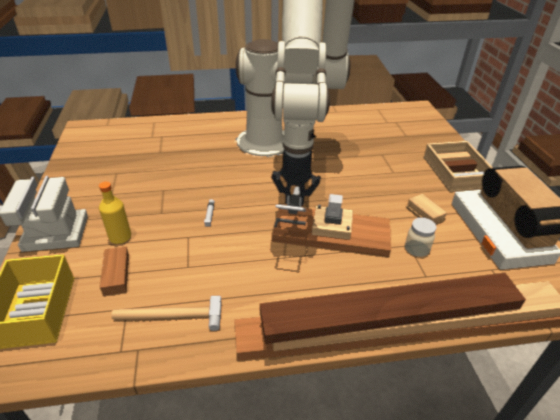

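```bash
python3 - <<'E'
from h import *
p,st=pickle.load(open('f_wrist.pkl','rb'))
a=cv2.resize(p['frame'][185:335,40:215],None,fx=4.5,fy=4,interpolation=cv2.INTER_CUBIC);cv2.imwrite('pics/f_post.png',a)
E
```

```text
(no output)
```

View pics/f_post.png

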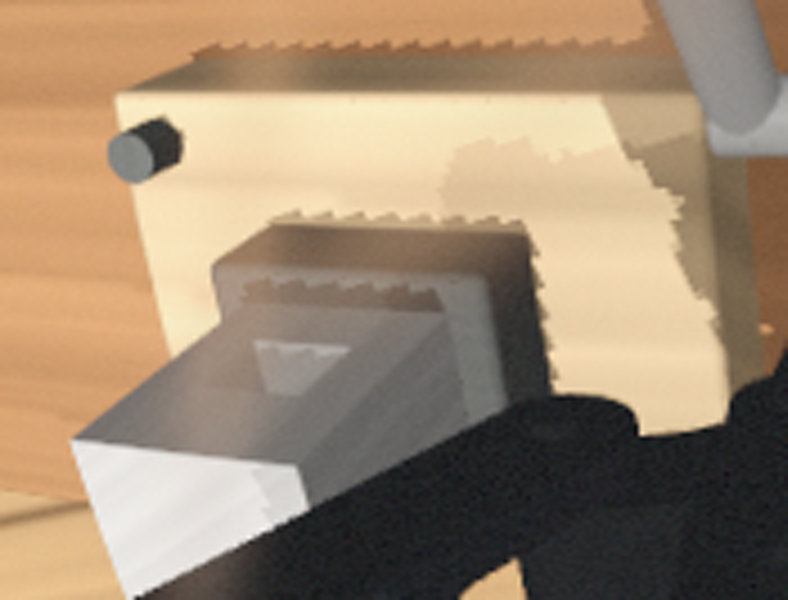

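```bash
python3 - <<'E'
from h import *
from scipy.optimize import least_squares
p,st=pickle.load(open('f_wrist.pkl','rb'))
w=lambda u,v:(40+(u+.5)/4.5-.5,185+(v+.5)/4-.5)
o=[((-18,-18,133),w(72,440)),((-18,18,133),w(297,466)),((18,-18,133),w(130,598)),((-25,-25,82),w(214,265)),((-25,25,82),w(488,277)),((-50,-55,60),w(117,95)),((-50,55,60),w(697,94)),((-18,18,82),w(441,313))]
def W(q,L):
    c,s=np.cos(q[2]),np.sin(q[2]);return [q[0]+c*L[0]-s*L[1],q[1]+s*L[0]+c*L[1],L[2]]
f=lambda q:np.concatenate([proj(p,W(q,L),st)-b for L,b in o])
r=least_squares(f,[560,130,np.radians(161.5)],x_scale=[1,1,.01])
print(r.x[:2].round(1),np.degrees(r.x[2]).round(2));print(f(r.x).reshape(-1,2).round(1).tolist())
q=r.x
g=lambda q:np.concatenate([proj(p,[*W(q,L)[:2],L[2]+q[3]],st)-b for L,b in o])
r2=least_squares(g,[*q,0],x_scale=[1,1,.01,1]);print('with dz',r2.x.round(3));print(g(r2.x).reshape(-1,2).round(1).tolist())
for L in [(-18,-8.5,113.5),(-18,8.5,113.5),(-18,8.5,96.5),(-18,-8.5,96.5)]:
    x=proj(p,W(q,L),st);print(((x-[40,185]+.5)*[4.5,4]).round())
# goal TCP for shoulder at gap g from face, in hold-down frame; pin offset in tool: x 0..1.5, shoulder y=+19
M=tool(st)[:3,:3];d=np.array([np.cos(q[2]),np.sin(q[2]),0])
for gap in [75,0]:
    sh=np.array(W(q,(-18-gap,0,105)))
    for ox in (0,1.5): print(gap,ox,(sh-M@np.array([ox,19,-9.5])).round(1))
E
```

```text
[561.7 130.2] 160.33
[[-1.0, -1.6], [-0.3, -0.4], [1.5, 8.3], [-2.6, -2.1], [-0.9, -0.5], [-1.7, -2.8], [1.6, 0.6], [1.4, -0.5]]
with dz [560.082 134.607   2.794  -5.988]
[[1.1, -2.8], [0.1, -1.7], [2.6, 5.5], [-1.7, -1.8], [-1.9, -0.0], [-0.3, -1.5], [-0.8, 2.7], [0.6, -0.4]]
[196. 382.]
[299. 393.]
[352. 344.]
[253. 336.]
75 0 [667.3  92.9  95.6]
75 1.5 [667.8  94.3  95.6]
0 0 [596.7 118.1  95.6]
0 1.5 [597.2 119.5  95.6]
```

```bash
python3 - <<'E'
from h import *
from scipy.optimize import least_squares
p,st=pickle.load(open('f_wrist.pkl','rb'))
w=lambda u,v:(40+(u+.5)/4.5-.5,185+(v+.5)/4-.5)
o=[((-18,-18,133),w(72,440)),((-18,18,133),w(297,466)),((-25,-25,82),w(214,265)),((-25,25,82),w(488,277)),((-50,-55,60),w(117,95)),((-50,55,60),w(697,94)),((-18,18,82),w(441,313))]
def W(q,L):
    c,s=np.cos(q[2]),np.sin(q[2]);return [q[0]+c*L[0]-s*L[1],q[1]+s*L[0]+c*L[1],L[2]]
f=lambda q:np.concatenate([proj(p,[*W(q,L)[:2],L[2]+q[3]],st)-b for L,b in o])
for dzs in (1e-6,1):
    r=least_squares(lambda q:np.append(f(q),q[3]/dzs),[560,130,np.radians(161.5),0],x_scale=[1,1,.01,1])
    print(r.x.round(2),np.degrees(r.x[2]).round(2));print(f(r.x).reshape(-1,2).round(1).tolist())
q=r.x
for L in [(-18,-8.5,113.5),(-18,8.5,113.5),(-18,8.5,96.5),(-18,-8.5,96.5)]:
    x=proj(p,W(q,L),st);print(((x-[40,185]+.5)*[4.5,4]).round())
# pin in tool coordinates via width: loop hinge & block
T=np.linalg.inv(tool(st))
# block pixel widths -> range check at top face (z=-22.5 tool)
E
```

```text
[560.63 129.72   2.82  -0.  ] 161.78
[[0.0, 0.4], [0.4, 0.3], [-2.0, -0.1], [-0.6, -0.2], [-1.7, -0.1], [1.0, -0.2], [1.9, 0.0]]
[560.41 130.36   2.82  -0.9 ] 161.71
[[0.3, 0.1], [0.5, 0.1], [-1.8, -0.1], [-0.7, -0.2], [-1.5, 0.1], [0.6, 0.1], [1.8, 0.0]]
[198. 390.]
[300. 399.]
[352. 350.]
[254. 344.]
```

Emit:
arm_command(
  targets=[
    {"slide": [1.2,0,0],"delta_rot": [0,0,0.04],"jaw": 0},
    {"slide": [2.4,0.2,0],"delta_rot": [0,0,0.04],"jaw": 0},
    {"slide": [3.4,0.8,0],"delta_rot": [0,0,0.04],"jaw": 0},
    {"slide": [3.42,1.8,-0.4],"delta_rot": [0,0,0.04],"jaw": 0},
    {"slide": [3.42,2.76,-0.98],"delta_rot": [0,0,0.04],"jaw": 0},
    {"slide": [3.42,2.76,-0.98],"delta_rot": [0,0,0.04],"jaw": 0},
    {"slide": [3.42,2.76,-0.98],"delta_rot": [0,0,0.04],"jaw": 0},
    {"slide": [3.42,2.76,-0.98],"delta_rot": [0,0,0.04],"jaw": 0},
  ],
)

```text
t: 6.3
ee_pos: [668.4, 94.2, 96.1]
tcp_rot: [-179.5, -0.3, -108.4]
force: [-0.0, -0.8, -3.6]
grip_width: 24.7
```

```bash
python3 shot.py g top wrist scene; python3 - <<'E'
from h import *
a=pickle.load(open('g_top.pkl','rb'))[0]['frame'][150:290,180:330]
b=pickle.load(open('g_scene.pkl','rb'))[0]['frame'][150:290,240:390]
cv2.imwrite('pics/g_both.png',np.hstack([cv2.resize(x,(400,373),interpolation=cv2.INTER_CUBIC) for x in(a,b)]))
E
```

```text
6.4 [668.6  94.3  96.6] [-179.45   -0.3  -108.39] [-0.2  0.5 -2.8] 25.0 [ -2.   30.3  80.6  -0.5  68.7 106.6]
```

View pics/g_both.png

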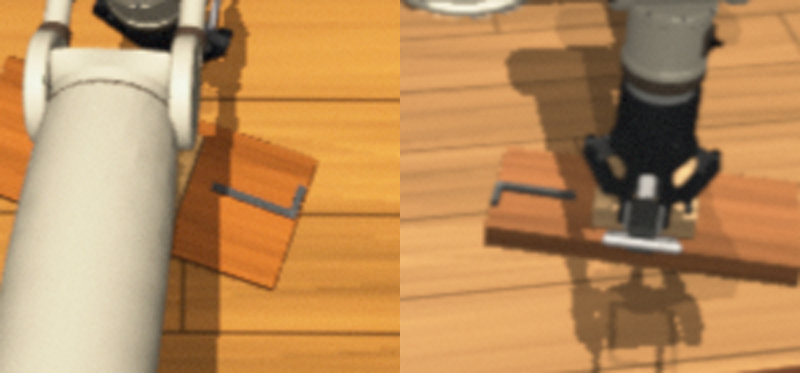

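View pics/g_wrist.png

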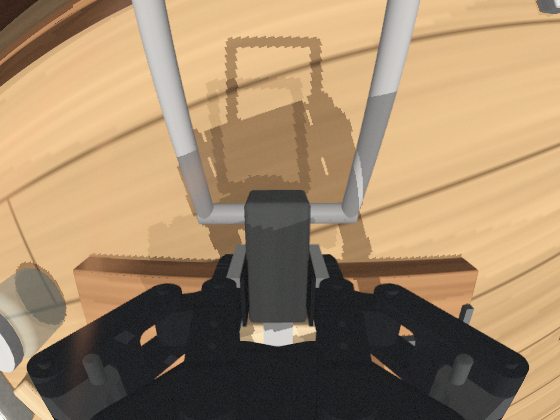

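```bash
python3 - <<'E'
from h import *
p,st=pickle.load(open('g_wrist.pkl','rb'))
cv2.imwrite('pics/g_c.png',cv2.resize(np.hstack([p['frame'][240:310,55:155],p['frame'][240:310,400:500]]),None,fx=4,fy=4,interpolation=cv2.INTER_CUBIC))
A=onz(p,76,267,30,st);B=onz(p,475,267,30,st)
print(A.round(1),B.round(1),np.linalg.norm(A-B)); u=(B-A)/np.linalg.norm(B-A);print('yaw of x',np.degrees(np.arctan2(u[1],u[0]))+90)
T=np.linalg.inv(tool(st));print((T@[*A,1])[:3],(T@[*B,1])[:3],'mid',(T@[*((A+B)/2),1])[:3])
psi=np.radians(161.75);d=np.array([np.cos(psi),np.sin(psi)]);n=np.array([-d[1],d[0]])
C=np.array([560.6,129.7])
for tag,P in (('boardmid',(A+B)[:2]/2),('tcp',st['ee_pos'][:2])): print(tag,(P-C)@d,(P-C)@n)
E
```

```text
[681.6 262.8  30. ] [577.6 -49.   30. ] 328.7329678850101
yaw of x -18.44551239529227
[-164.54778234   41.50970464   65.24136329] [164.18026284  41.85533339  67.00687464] mid [-0.18375975 41.68251902 66.12411896]
boardmid -72.66426420157521 0.05455095804679977
tcp -113.71094252453197 -0.0205824281942462
```

View pics/g_c.png

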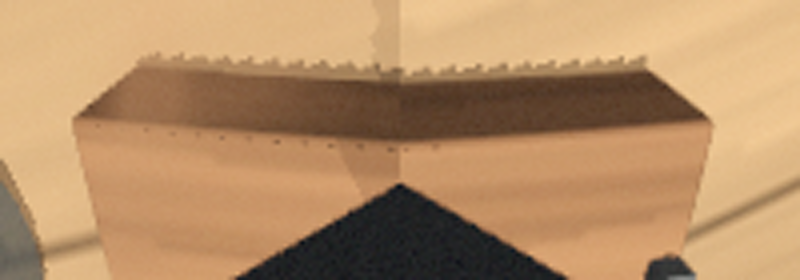

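Emit:
arm_command(
  targets=[
    {"slide": [0.02,0.05,-0.035],"delta_rot": [0,0,0.02],"jaw": 0},
    {"slide": [0.02,0.05,-0.035],"delta_rot": [0,0,0.02],"jaw": 0},
    {"slide": [-0.45,0.21,-0.035],"delta_rot": [0,0,0.02],"jaw": 0},
    {"slide": [-0.77,0.315,-0.035],"delta_rot": [0,0,0.02],"jaw": 0},
    {"slide": [-1.08,0.42,-0.035],"delta_rot": [0,0,0.02],"jaw": 0},
    {"slide": [-1.24,0.47,-0.035],"delta_rot": [0,0,0.02],"jaw": 0},
    {"slide": [-1.4,0.52,-0.035],"delta_rot": [0,0,0.02],"jaw": 0},
    {"slide": [-1.4,0.52,-0.035],"delta_rot": [0,0,0.02],"jaw": 0},
  ],
)

```text
t: 7.25
ee_pos: [626.0, 110.2, 95.5]
tcp_rot: [-179.5, -0.3, -108.2]
force: [0.3, 0.2, -4.5]
grip_width: 24.7
```

```bash
python3 shot.py i wrist scene; python3 - <<'E'
from h import *
b=pickle.load(open('i_scene.pkl','rb'))[0]['frame'][150:270,270:390]
cv2.imwrite('pics/i_s.png',cv2.resize(b,None,fx=4.5,fy=4.5,interpolation=cv2.INTER_CUBIC))
E
```

```text
7.3 [626.4 110.1  95.6] [-179.44   -0.29 -108.25] [-0.  -0.3 -3.6] 24.5 [ -0.7  25.1  87.9  -0.5  66.6 107.8]
```

View pics/i_s.png

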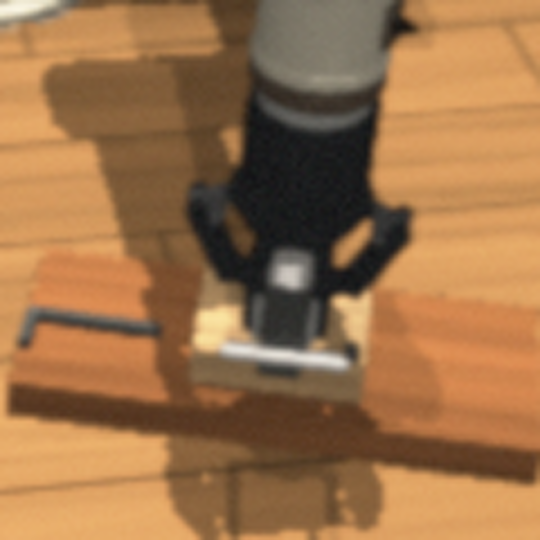

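View pics/i_wrist.png

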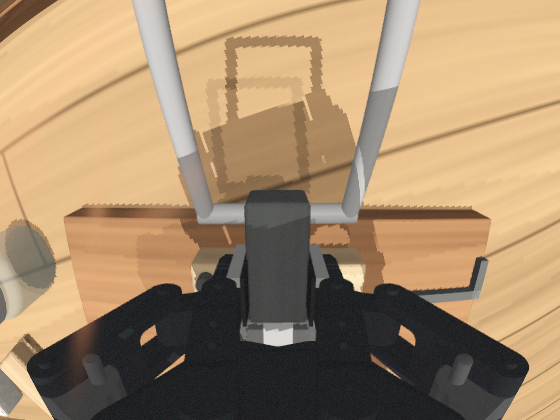

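Emit:
arm_command(
  targets=[
    {"slide": [-0.25,0.083,0],"delta_rot": [0,0,0],"jaw": 0},
    {"slide": [-0.5,0.165,0],"delta_rot": [0,0,0],"jaw": 0},
    {"slide": [-0.75,0.248,0],"delta_rot": [0,0,0],"jaw": 0},
    {"slide": [-0.9,0.3,0],"delta_rot": [0,0,0],"jaw": 0},
    {"slide": [-0.95,0.313,0],"delta_rot": [0,0,0],"jaw": 0},
    {"slide": [-0.95,0.313,0],"delta_rot": [0,0,0],"jaw": 0},
  ],
)

```text
t: 7.95
ee_pos: [598.1, 119.4, 95.8]
tcp_rot: [-179.4, -0.3, -108.3]
force: [-0.1, -0.3, -3.8]
grip_width: 24.8
```

Emit:
arm_command(
  targets=[
    {"slide": [-0.03,0.01,0],"delta_rot": [0,0,0],"jaw": 0},
    {"slide": [-0.06,0.02,0],"delta_rot": [0,0,0],"jaw": 0},
    {"slide": [-0.09,0.03,0],"delta_rot": [0,0,0],"jaw": 0},
    {"slide": [-0.09,0.03,0],"delta_rot": [0,0,0],"jaw": 0},
  ],
)

```text
t: 8.35
ee_pos: [597.8, 119.5, 96.2]
tcp_rot: [-179.1, -0.2, -108.3]
force: [8.2, -2.8, -9.3]
grip_width: 24.7
```

```bash
python3 shot.py j wrist
```

```text
8.35 [597.8 119.5  96.2] [-179.08   -0.24 -108.29] [ 8.2 -2.8 -9.3] 24.7 [  0.2  21.3  92.9  -0.6  65.  108.7]
```

View pics/j_wrist.png

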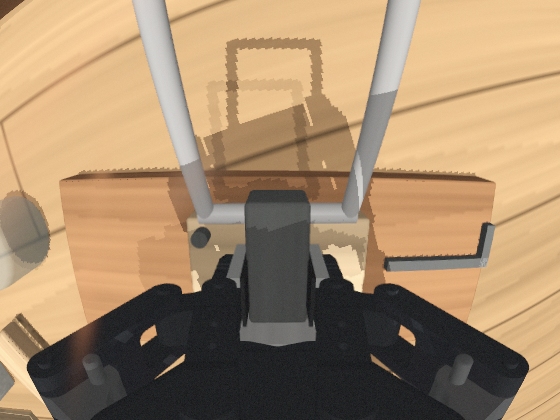

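Emit:
arm_command(
  targets=[
    {"slide": [-0.1,0.033,0],"delta_rot": [0,0,0],"jaw": 0},
    {"slide": [-0.14,0.047,0],"delta_rot": [0,0,0],"jaw": 0},
    {"slide": [-0.14,0.047,0],"delta_rot": [0,0,0],"jaw": 0},
  ],
)

```text
t: 8.7
ee_pos: [597.9, 119.3, 97.0]
tcp_rot: [-178.5, -0.1, -108.4]
force: [14.5, -4.0, -13.4]
grip_width: 24.8
```

Emit:
arm_command(
  targets=[
    {"slide": [0,0,0],"delta_rot": [0,0,0],"jaw": 20},
    {"slide": [0,0,0],"delta_rot": [0,0,0],"jaw": 60},
    {"slide": [0,0,0],"delta_rot": [0,0,0],"jaw": 60},
    {"slide": [0,0,0],"delta_rot": [0,0,0],"jaw": 60},
    {"slide": [0,0,0],"delta_rot": [0,0,0],"jaw": 60},
  ],
)

```text
t: 9.2
ee_pos: [598.0, 119.5, 97.4]
tcp_rot: [-178.5, -0.1, -108.3]
force: [-0.2, 0.2, 0.6]
grip_width: 50.9
```

```bash
python3 shot.py k wrist scene; python3 - <<'E'
from h import *
b=pickle.load(open('k_scene.pkl','rb'))[0]['frame'][150:270,270:390]
cv2.imwrite('pics/k_s.png',cv2.resize(b,None,fx=4.5,fy=4.5,interpolation=cv2.INTER_CUBIC))
E
```

```text
9.25 [597.9 119.5  97.3] [-1.7847e+02 -1.4000e-01 -1.0834e+02] [ 0.1  0.1 -0.5] 51.1 [  0.3  20.8  93.4  -0.7  64.4 108.9]
```

View pics/k_wrist.png

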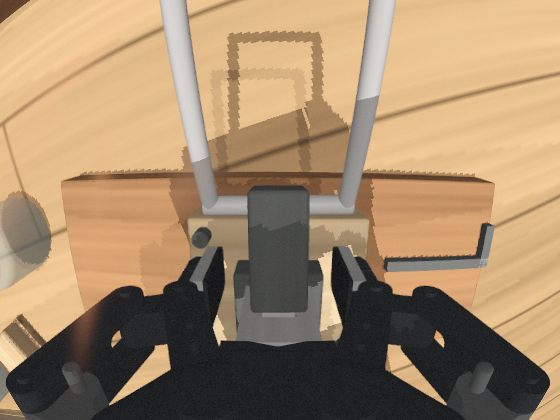

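View pics/k_s.png

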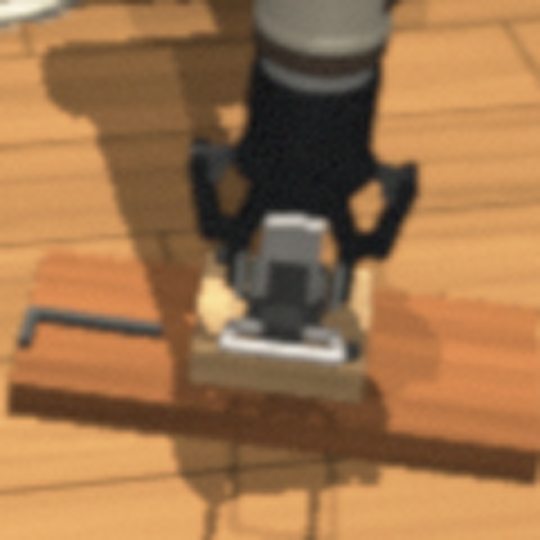

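```bash
python3 - <<'E'
from h import *
a=pickle.load(open('k_wrist.pkl','rb'))[0]['frame'][250:350,220:340]
b=pickle.load(open('j_wrist.pkl','rb'))[0]['frame'][250:350,220:340]
cv2.imwrite('pics/k_c.png',cv2.convertScaleAbs(cv2.resize(np.hstack([a,b]),None,fx=3.3,fy=3.3,interpolation=cv2.INTER_CUBIC),alpha=1.4,beta=15))
E
```

```text
(no output)
```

View pics/k_c.png

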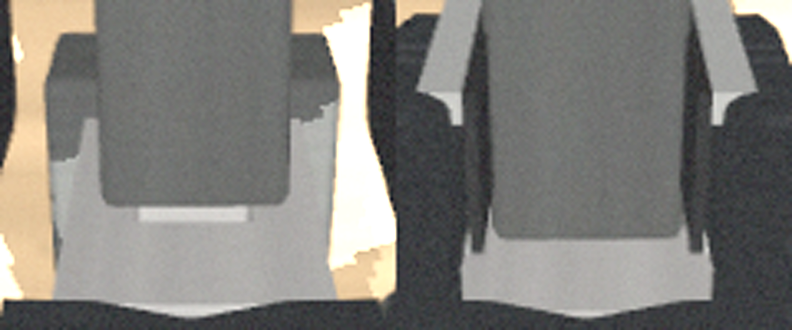

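Emit:
arm_command(
  targets=[
    {"slide": [0,0,1],"delta_rot": [0,0,0],"jaw": 60},
    {"slide": [0,0,2.5],"delta_rot": [0,0,0],"jaw": 60},
    {"slide": [0,0,4.2],"delta_rot": [0,0,0],"jaw": 40},
    {"slide": [0.6,-0.2,4.8],"delta_rot": [0,0,0],"jaw": 0},
    {"slide": [2,-0.66,4.8],"delta_rot": [0,0,0],"jaw": 0},
    {"slide": [3.4,-1.12,4.8],"delta_rot": [0,0,0],"jaw": 0},
    {"slide": [4.65,-1.53,4.8],"delta_rot": [0,0,0],"jaw": 0},
    {"slide": [4.65,-1.53,4.8],"delta_rot": [0,0,0],"jaw": 0},
    {"slide": [4.65,-1.53,4.8],"delta_rot": [0,0,0],"jaw": 0},
  ],
)

```text
t: 10.2
ee_pos: [737.3, 73.3, 239.8]
tcp_rot: [-178.6, -0.2, -108.4]
force: [0.1, -0.1, 0.5]
grip_width: 0.3
```

```bash
python3 shot.py l wrist scene; python3 - <<'E'
from h import *
b=pickle.load(open('l_scene.pkl','rb'))[0]['frame'][120:270,250:400]
cv2.imwrite('pics/l_s.png',cv2.resize(b,None,fx=4,fy=4,interpolation=cv2.INTER_CUBIC))
E
```

```text
10.25 [736.9  73.9 240.9] [-1.7853e+02 -1.4000e-01 -1.0833e+02] [-0.  -0.2  0.3] 0.1 [ -3.4  32.7  60.5  -0.5  85.4 105. ]
```

View pics/l_wrist.png

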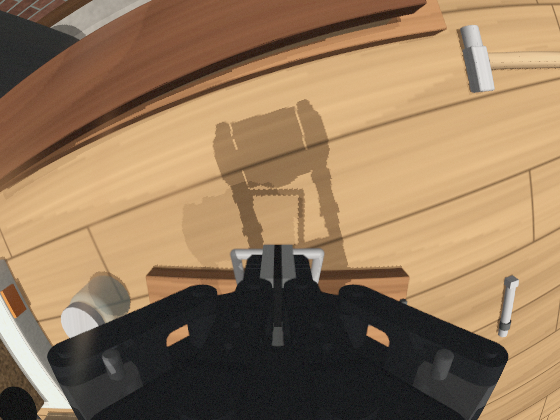

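View pics/l_s.png

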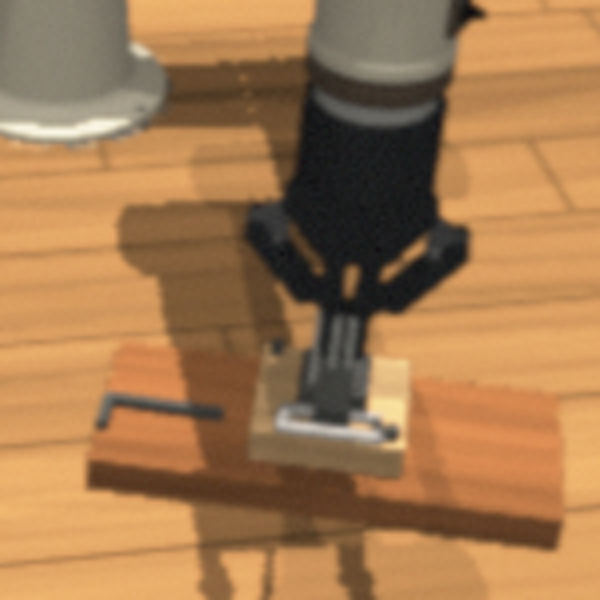

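```bash
python3 - <<'E'
from h import *
p,st=pickle.load(open('l_wrist.pkl','rb'));s,_=pickle.load(open('l_scene.pkl','rb'))
cv2.imwrite('pics/l_c.png',cv2.resize(p['frame'][230:300,220:335],None,fx=6,fy=6,interpolation=cv2.INTER_CUBIC))
psi=np.radians(161.75);d=np.array([np.cos(psi),np.sin(psi)]);n=np.array([-d[1],d[0]]);C=np.array([560.6,129.7])
M=np.eye(3);M[:2,:2]=[d,n]
loc=lambda X:np.array([(X[:2]-C)@d,(X[:2]-C)@n,X[2]])
o,r=ray(p,278,252,st);print('wrist cam',loc(o),M@r)
for rng in (200,210,220,230,240): print(rng,loc(o+r*rng).round(1))
for uv in [(320,225.5),(346,228.5),(333,227)]:
    o,r=ray(s,*uv)
    # at bar d plane z
    for z in (150,165,180): print(uv,z,loc(o+r*(z-o[2])/r[2]).round(1))
print('tcp',loc(st['ee_pos']))
E
```

```text
wrist cam [-249.45294428   -1.03071769  383.9601327 ] [ 0.37466721  0.00425527 -0.9271496 ]
200 [-174.5   -0.2  198.5]
210 [-1.708e+02 -1.000e-01  1.893e+02]
220 [-1.67e+02 -1.00e-01  1.80e+02]
230 [-1.633e+02 -1.000e-01  1.707e+02]
240 [-159.5   -0.   161.4]
(320, 225.5) 150 [-142.2   29.4  150. ]
(320, 225.5) 165 [-159.4   28.9  165. ]
(320, 225.5) 180 [-176.6   28.5  180. ]
(346, 228.5) 150 [-141.5  -36.2  150. ]
(346, 228.5) 165 [-158.7  -35.4  165. ]
(346, 228.5) 180 [-175.9  -34.5  180. ]
(333, 227) 150 [-141.8   -3.5  150. ]
(333, 227) 165 [-159.    -3.3  165. ]
(333, 227) 180 [-176.2   -3.1  180. ]
tcp [-185.48600452   -1.77359983  239.78661972]
```

View pics/l_c.png

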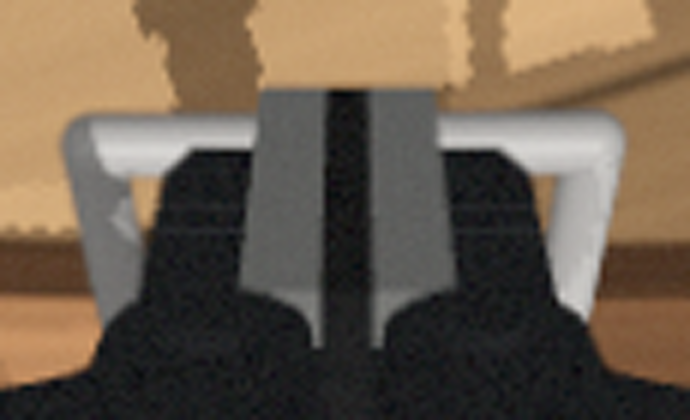

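Emit:
arm_command(
  targets=[
    {"slide": [0,0,-1.2],"delta_rot": [0,0,0],"jaw": 0},
    {"slide": [0,0,-2.4],"delta_rot": [0,0,0],"jaw": 0},
    {"slide": [0,0,-3.1],"delta_rot": [0,0,0],"jaw": 0},
    {"slide": [0,0,-3.1],"delta_rot": [0,0,0],"jaw": 0},
    {"slide": [0,0,-3.1],"delta_rot": [0,0,0],"jaw": 0},
  ],
)

```text
t: 10.8
ee_pos: [736.6, 74.8, 150.5]
tcp_rot: [-178.4, -0.1, -108.3]
force: [-0.5, -0.2, 0.5]
grip_width: 0.2
```

```bash
python3 shot.py m wrist
```

```text
10.8 [736.6  74.8 150.5] [-1.7840e+02 -1.1000e-01 -1.0826e+02] [-0.5 -0.2  0.5] 0.2 [ -3.3  35.7  66.3  -0.5  76.4 105.1]
```

View pics/m_wrist.png

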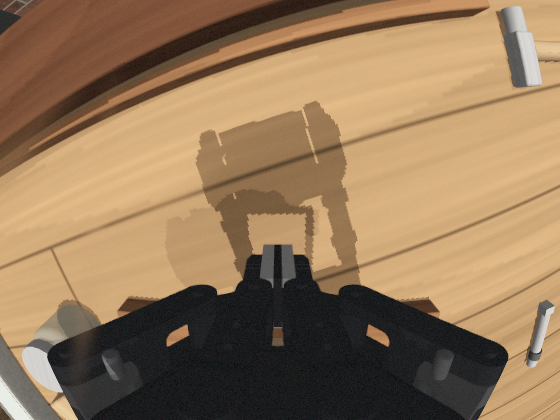

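Emit:
arm_command(
  targets=[
    {"slide": [-0.2,0.07,-0.05],"delta_rot": [0,0,0],"jaw": 0},
    {"slide": [-0.41,0.14,0],"delta_rot": [0,0,0],"jaw": 0},
    {"slide": [-0.72,0.24,0.3],"delta_rot": [0,0,0],"jaw": 0},
    {"slide": [-1.05,0.34,0.65],"delta_rot": [0,0,0],"jaw": 0},
    {"slide": [-1.4,0.47,0.95],"delta_rot": [0,0,0],"jaw": 0},
    {"slide": [-1.8,0.6,1.2],"delta_rot": [0,0,0],"jaw": 0},
    {"slide": [-1.8,0.6,1.2],"delta_rot": [0,0,0],"jaw": 0},
  ],
)

```text
t: 11.55
ee_pos: [684.3, 93.2, 191.8]
tcp_rot: [-177.9, 0.0, -108.2]
force: [1.7, -1.2, 1.0]
grip_width: -0.1
```

```bash
python3 shot.py n scene; python3 - <<'E'
from h import *
b=pickle.load(open('n_scene.pkl','rb'))[0]['frame'][120:270,250:400]
cv2.imwrite('pics/n_s.png',cv2.resize(b,None,fx=4,fy=4,interpolation=cv2.INTER_CUBIC))
E
```

```text
11.55 [684.3  93.2 191.8] [-1.7792e+02  3.0000e-02 -1.0823e+02] [ 1.7 -1.2  1. ] -0.1 [ -2.   26.1  75.   -0.6  76.8 106.3]
```

View pics/n_s.png

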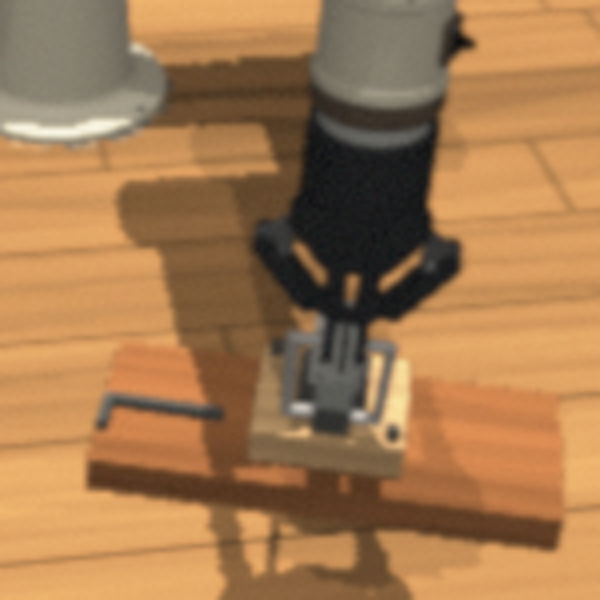

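Emit:
arm_command(
  targets=[
    {"slide": [-0.45,0.15,-0.05],"delta_rot": [0,0,0],"jaw": 0},
    {"slide": [-0.92,0.3,0],"delta_rot": [0,0,0],"jaw": 0},
    {"slide": [-1.25,0.41,0],"delta_rot": [0,0,0],"jaw": 0},
    {"slide": [-1.52,0.5,0],"delta_rot": [0,0,0],"jaw": 0},
    {"slide": [-1.9,0.63,0],"delta_rot": [0,0,0],"jaw": 0},
    {"slide": [-2.31,0.76,-0.05],"delta_rot": [0,0,0],"jaw": 0},
    {"slide": [-2.6,0.86,-0.1],"delta_rot": [0,0,0],"jaw": 0},
    {"slide": [-2.82,0.93,-0.1],"delta_rot": [0,0,0],"jaw": 0},
    {"slide": [-2.82,0.93,-0.1],"delta_rot": [0,0,0],"jaw": 0},
  ],
)

```text
t: 12.5
ee_pos: [599.0, 121.0, 187.0]
tcp_rot: [-178.1, -0.0, -108.2]
force: [1.5, -0.1, 0.4]
grip_width: 0.2
```

```bash
python3 shot.py o scene wrist; python3 - <<'E'
from h import *
b=pickle.load(open('o_scene.pkl','rb'))[0]['frame'][120:270,250:400]
cv2.imwrite('pics/o_s.png',cv2.resize(b,None,fx=4,fy=4,interpolation=cv2.INTER_CUBIC))
E
```

```text
12.55 [599.5 120.8 187.2] [-1.7802e+02 -1.0000e-02 -1.0823e+02] [ 0.6  0.2 -0.1] -0.0 [  0.4  15.1  89.6  -0.7  73.4 108.8]
```

View pics/o_s.png

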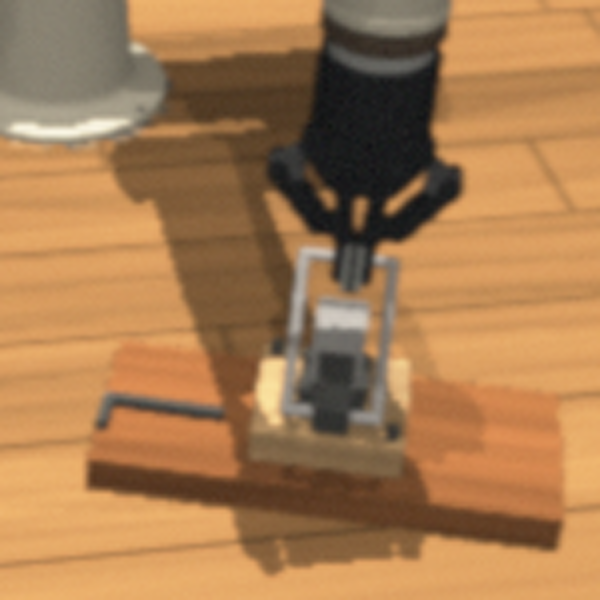

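View pics/o_wrist.png

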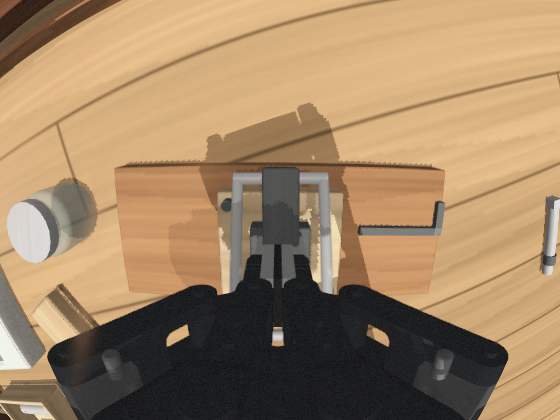

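```bash
python3 - <<'E'
from h import *
s,_=pickle.load(open('o_scene.pkl','rb'))
psi=np.radians(161.75);d=np.array([np.cos(psi),np.sin(psi)]);n=np.array([-d[1],d[0]]);C=np.array([560.6,129.7])
for a in range(70,190,10):
    L=(-66-110*np.cos(np.radians(a)),101+110*np.sin(np.radians(a)))
    x=proj(s,[*(C+d*L[0]),L[1]]);print(a,np.round(L),((x-[250,120])*4).round())
E
python3 shot.py o2 scene
```

```text
70 [-104.  204.] [339. 323.]
80 [-85. 209.] [342. 299.]
90 [-66. 211.] [344. 279.]
100 [-47. 209.] [346. 264.]
110 [-28. 204.] [347. 254.]
120 [-11. 196.] [347. 249.]
130 [  5. 185.] [347. 249.]
140 [ 18. 172.] [347. 253.]
150 [ 29. 156.] [345. 263.]
160 [ 37. 139.] [344. 276.]
170 [ 42. 120.] [341. 292.]
180 [ 44. 101.] [339. 312.]
12.6 [599.9 120.6 187.4] [-177.99   -0.   -108.24] [ 0.1 -1.   0.1] 0.0 [  0.4  15.1  89.6  -0.7  73.4 108.8]
```

```bash
python3 shot.py o3 scene;  python3 - <<'E'
from h import *
L=[pickle.load(open(f'{k}_scene.pkl','rb'))[0]['frame'][170:250,300:370] for k in('o','o2','o3')]
cv2.imwrite('pics/o23.png',cv2.resize(np.hstack(L),None,fx=3.7,fy=3.7,interpolation=cv2.INTER_CUBIC))
E
```

```text
12.65 [600.1 120.5 187.4] [-177.99   -0.   -108.26] [0.6 0.4 0.1] 0.1 [  0.4  15.1  89.6  -0.7  73.4 108.8]
```

View pics/o23.png

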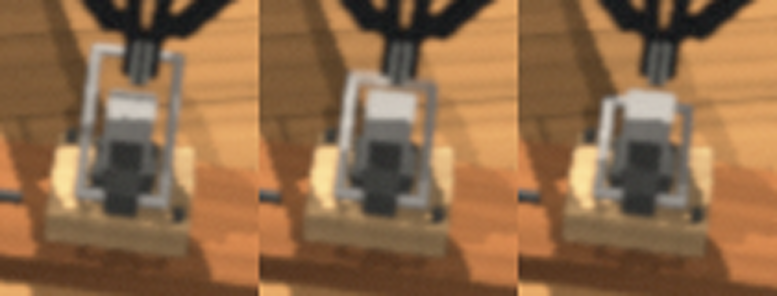

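Emit:
arm_command(
  targets=[
    {"slide": [0,0,1],"delta_rot": [0,0,0],"jaw": 0},
    {"slide": [0,0,2],"delta_rot": [0,0,0],"jaw": 0},
    {"slide": [0.2,-1,2],"delta_rot": [0,0,0],"jaw": 0},
    {"slide": [0.5,-2.5,2],"delta_rot": [0,0,0],"jaw": 0},
    {"slide": [0.5,-4,2],"delta_rot": [0,0,0],"jaw": 0},
    {"slide": [0.5,-5,2],"delta_rot": [0,0,0],"jaw": 0},
    {"slide": [0.5,-5,2],"delta_rot": [0,0,0],"jaw": 0},
    {"slide": [0.5,-5,2],"delta_rot": [0,0,0],"jaw": 0},
  ],
)

```text
t: 13.5
ee_pos: [615.3, -30.0, 247.4]
tcp_rot: [-178.0, 0.0, -108.3]
force: [-0.7, -0.0, -0.3]
grip_width: 0.2
```

```bash
python3 shot.py q wrist scene; python3 - <<'E'
from h import *
L=pickle.load(open('q_scene.pkl','rb'))[0]['frame'][170:250,290:380]
cv2.imwrite('pics/q_s.png',cv2.resize(L,None,fx=6,fy=6,interpolation=cv2.INTER_CUBIC))
s,_=pickle.load(open('q_scene.pkl','rb'));p,st=pickle.load(open('q_wrist.pkl','rb'))
psi=np.radians(161.75);d=np.array([np.cos(psi),np.sin(psi)]);n=np.array([-d[1],d[0]]);C=np.array([560.6,129.7])
for dz in (177,182,188):
    a=np.radians(dz)
    for sy in (-31,0,31):
        X=[*(C+d*(-66-110*np.cos(a))+n*sy),101+110*np.sin(a)]
        print(dz,sy,((proj(s,X)-[290,170])*6).round(),proj(p,X,st).round())
E
```

```text
13.55 [615.3 -29.1 247.4] [-1.7799e+02  3.0000e-02 -1.0827e+02] [-0.3  0.6 -0.5] 0.2 [-13.9  13.   85.2  -0.1  79.8  94.4]
177 -31 [334. 166.] [131. 327.]
177 0 [270. 158.] [155. 330.]
177 31 [206. 151.] [181. 332.]
182 -31 [331. 181.] [134. 323.]
182 0 [268. 174.] [158. 325.]
182 31 [204. 167.] [184. 327.]
188 -31 [328. 201.] [137. 317.]
188 0 [265. 193.] [161. 319.]
188 31 [202. 186.] [186. 321.]
```

View pics/q_s.png

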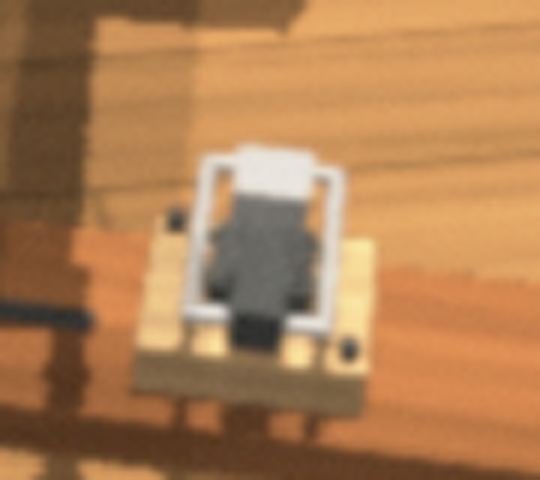

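View pics/q_wrist.png

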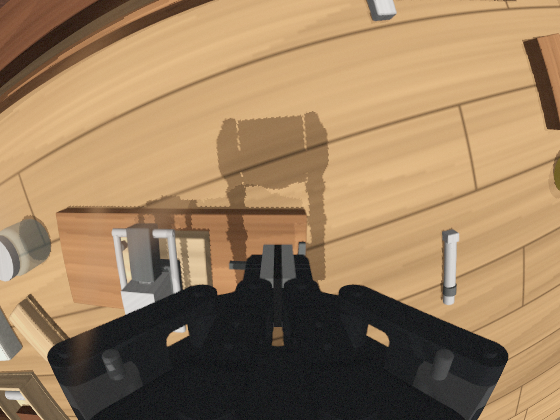

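```bash
python3 - <<'E'
from h import *
L=pickle.load(open('q_wrist.pkl','rb'))[0]['frame'][205:345,90:220]
cv2.imwrite('pics/q_w.png',cv2.resize(L,None,fx=4.2,fy=4.2,interpolation=cv2.INTER_CUBIC))
E
```

```text
(no output)
```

View pics/q_w.png

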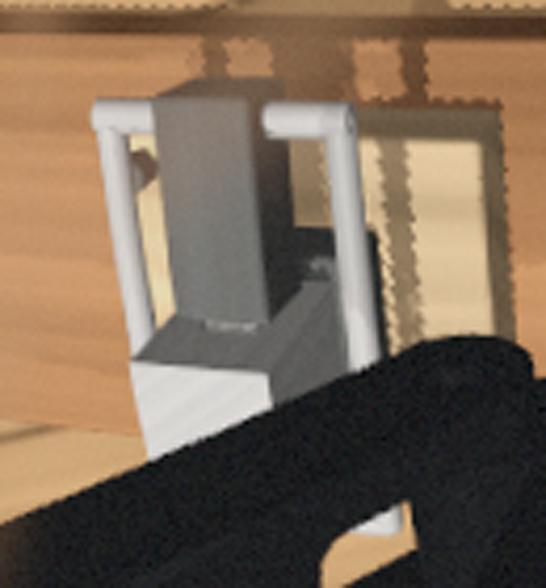

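Emit:
arm_command(
  targets=[
    {"slide": [-1.5,0,0],"delta_rot": [0,0,0],"jaw": 0},
    {"slide": [-3,0.2,0],"delta_rot": [0,0,0],"jaw": 0},
    {"slide": [-4.5,1,0],"delta_rot": [0,0,0],"jaw": 0},
    {"slide": [-6,2,-0.5],"delta_rot": [0,0,0],"jaw": 0},
    {"slide": [-6.2,3,-1.5],"delta_rot": [0,0,0],"jaw": 0},
    {"slide": [-6.2,3,-2.5],"delta_rot": [0,0,0],"jaw": 0},
    {"slide": [-6.2,3,-2.5],"delta_rot": [0,0,0],"jaw": 0},
    {"slide": [-6.2,3,-2.5],"delta_rot": [0,0,0],"jaw": 0},
  ],
)

```text
t: 14.4
ee_pos: [429.4, 62.0, 173.0]
tcp_rot: [-178.0, 0.0, -108.1]
force: [0.0, -0.8, 0.9]
grip_width: 0.4
```

```bash
python3 shot.py r wrist; python3 - <<'E'
from h import *
L=pickle.load(open('r_wrist.pkl','rb'))[0]['frame'][60:260,50:250]
cv2.imwrite('pics/r_w.png',cv2.resize(L,None,fx=3,fy=3,interpolation=cv2.INTER_CUBIC))
E
```

```text
14.4 [429.4  62.  173. ] [-1.7800e+02  2.0000e-02 -1.0813e+02] [ 0.  -0.8  0.9] 0.4 [ -7.6 -11.2 118.3  -0.4  70.9 100.7]
```

View pics/r_w.png

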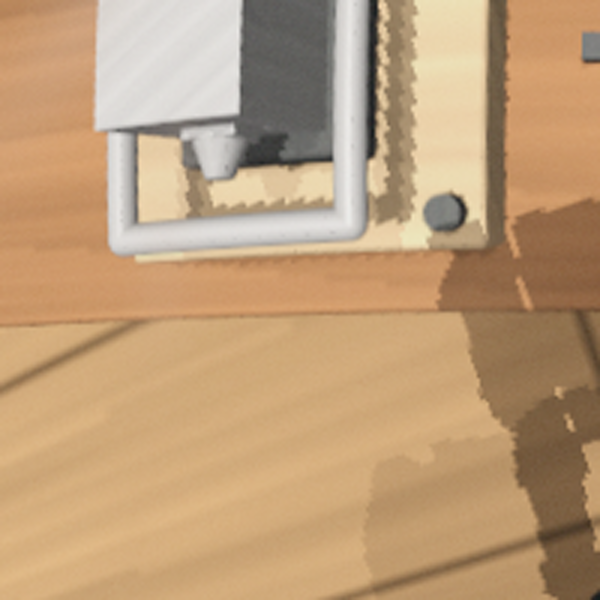

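```bash
python3 - <<'E'
from h import *
p,st=pickle.load(open('r_wrist.pkl','rb'))
psi=np.radians(161.75);d=np.array([np.cos(psi),np.sin(psi)]);n=np.array([-d[1],d[0]]);C=np.array([560.6,129.7])
f=lambda D,N,Z:((proj(p,[*(C+d*D+n*N),Z],st)-[50,60])*3).round()
print('post corners',f(18,-18,133),f(18,18,133))
for D in (26,29,32): print('tip',D,[f(D,0,z) for z in (105,108)])
for Z in (92,97,100,105,110,125): print('bar',Z,f(44,-31,Z),f(44,31,Z))
E
```

```text
post corners [ 97. 131.] [242. 113.]
tip 26 [array([225., 164.]), array([219., 163.])]
tip 29 [array([225., 176.]), array([219., 176.])]
tip 32 [array([225., 189.]), array([220., 189.])]
bar 92 [145. 245.] [366. 231.]
bar 97 [135. 246.] [359. 232.]
bar 100 [129. 247.] [355. 232.]
bar 105 [119. 248.] [348. 233.]
bar 110 [108. 249.] [340. 234.]
bar 125 [ 74. 253.] [316. 236.]
```

Emit:
arm_command(
  targets=[
    {"slide": [0,0,1.3],"delta_rot": [0,0,0],"jaw": 0},
    {"slide": [0.5,0,2.57],"delta_rot": [0,0,0],"jaw": 0},
    {"slide": [2,0.2,2.57],"delta_rot": [0,0,0],"jaw": 0},
    {"slide": [3.5,0.4,2.57],"delta_rot": [0,0,0],"jaw": 0},
    {"slide": [5,0.7,2.57],"delta_rot": [0,0,0],"jaw": 0},
    {"slide": [6.5,1,2.57],"delta_rot": [0,0,0],"jaw": 0},
    {"slide": [7.87,1.17,2.57],"delta_rot": [0,0,0],"jaw": 0},
    {"slide": [7.87,1.17,2.57],"delta_rot": [0,0,0],"jaw": 0},
    {"slide": [7.87,1.17,2.57],"delta_rot": [0,0,0],"jaw": 0},
  ],
)

```text
t: 15.35
ee_pos: [667.6, 96.1, 251.6]
tcp_rot: [-177.8, 0.0, -108.2]
force: [-1.1, -0.1, 0.5]
grip_width: 0.1
```

```bash
python3 shot.py s wrist
```

```text
15.35 [667.6  96.1 251.6] [-1.7784e+02  5.0000e-02 -1.0821e+02] [-1.1 -0.1  0.5] 0.1 [ -1.8  21.5  74.3  -0.6  82.1 106.5]
```

View pics/s_wrist.png

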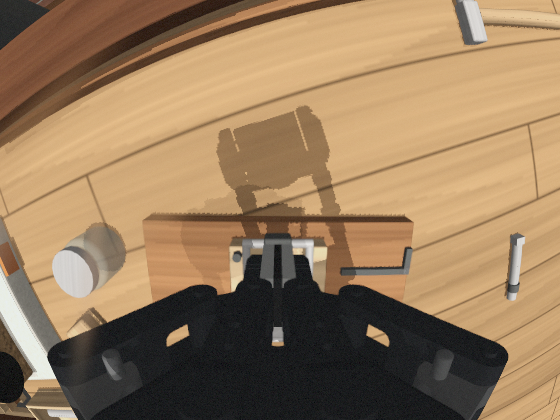

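Emit:
arm_command(
  targets=[
    {"slide": [0,0,-1.5],"delta_rot": [0,0,0],"jaw": 0},
    {"slide": [0,0,-3],"delta_rot": [0,0,0],"jaw": 0},
    {"slide": [0,0,-4.3],"delta_rot": [0,0,0],"jaw": 0},
    {"slide": [0,0,-5.15],"delta_rot": [0,0,0],"jaw": 0},
    {"slide": [0,0,-5.15],"delta_rot": [0,0,0],"jaw": 0},
    {"slide": [0,0,-5.15],"delta_rot": [0,0,0],"jaw": 0},
  ],
)

```text
t: 16.0
ee_pos: [667.3, 96.0, 100.2]
tcp_rot: [-177.7, 0.1, -108.2]
force: [-0.2, 0.5, 0.8]
grip_width: -0.2
```

```bash
python3 shot.py t wrist
```

```text
16.0 [667.3  96.  100.2] [-1.7767e+02  1.0000e-01 -1.0822e+02] [-0.2  0.5  0.8] -0.2 [ -1.8  28.6  82.5  -0.6  66.7 106.7]
```

View pics/t_wrist.png

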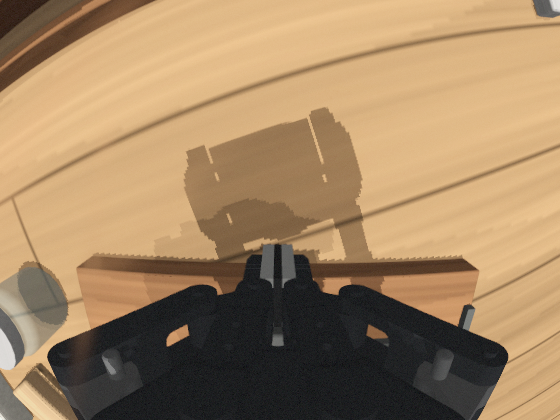

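Emit:
arm_command(
  targets=[
    {"slide": [-0.35,0.115,0],"delta_rot": [0,0,0],"jaw": 0},
    {"slide": [-0.7,0.23,0],"delta_rot": [0,0,0],"jaw": 0},
    {"slide": [-0.76,0.25,0],"delta_rot": [0,0,0],"jaw": 0},
    {"slide": [-0.82,0.27,0],"delta_rot": [0,0,0],"jaw": 0},
  ],
)

```text
t: 16.45
ee_pos: [645.1, 104.0, 103.9]
tcp_rot: [-177.3, 0.2, -108.2]
force: [0.5, 0.4, -0.3]
grip_width: -0.1
```

Emit:
arm_command(
  targets=[
    {"slide": [-0.03,0.01,-0.2],"delta_rot": [0,0,0],"jaw": 0},
    {"slide": [-0.07,0.023,-0.25],"delta_rot": [0,0,0],"jaw": 0},
    {"slide": [-0.1,0.033,-0.25],"delta_rot": [0,0,0],"jaw": 0},
  ],
)

```text
t: 16.75
ee_pos: [644.7, 104.3, 97.9]
tcp_rot: [-177.0, 0.3, -108.2]
force: [7.6, -2.2, 1.3]
grip_width: 0.1
```

Emit:
arm_command(
  targets=[
    {"slide": [-0.1,0.033,0],"delta_rot": [0,0,0],"jaw": 0},
    {"slide": [-0.15,0.05,0],"delta_rot": [0,0,0],"jaw": 0},
    {"slide": [-0.15,0.05,0],"delta_rot": [0,0,0],"jaw": 0},
  ],
)

```text
t: 17.05
ee_pos: [643.4, 104.8, 99.9]
tcp_rot: [-176.5, 0.3, -108.2]
force: [8.0, -3.2, 1.9]
grip_width: 0.1
```

Emit:
arm_command(
  targets=[
    {"slide": [-0.12,0.04,-0.08],"delta_rot": [0,0,0],"jaw": 0},
    {"slide": [-0.2,0.066,-0.08],"delta_rot": [0,0,0],"jaw": 0},
    {"slide": [-0.2,0.066,-0.08],"delta_rot": [0,0,0],"jaw": 0},
  ],
)

```text
t: 17.35
ee_pos: [643.1, 105.0, 101.2]
tcp_rot: [-175.7, 0.4, -108.3]
force: [12.2, -4.9, 3.0]
grip_width: -0.0
```

Firmly stopped. Retreat straight back, then up, and to the viewing pose.

Emit:
arm_command(
  targets=[
    {"slide": [0.4,-0.13,0],"delta_rot": [0,0,0],"jaw": 0},
    {"slide": [1,-0.33,0],"delta_rot": [0,0,0],"jaw": 0},
    {"slide": [1.2,-0.4,1],"delta_rot": [0,0,0],"jaw": 0},
    {"slide": [1.2,-0.4,2.5],"delta_rot": [0,0,0],"jaw": 0},
    {"slide": [1.2,-0.4,4],"delta_rot": [0,0,0],"jaw": 0},
    {"slide": [0.5,-2,5],"delta_rot": [0,0,0],"jaw": 0},
    {"slide": [-0.5,-3.5,5],"delta_rot": [0,0,0],"jaw": 0},
    {"slide": [-2,-4.2,5],"delta_rot": [-0.3,0.6,0],"jaw": 0},
    {"slide": [-3.5,-4.2,5],"delta_rot": [-0.3,0.6,0],"jaw": 0},
    {"slide": [-4,-4.2,5],"delta_rot": [-0.3,0.6,0],"jaw": 0},
  ],
)

```text
t: 18.35
ee_pos: [519.1, -21.4, 249.5]
tcp_rot: [-178.9, -2.4, -108.3]
force: [0.4, -0.4, 0.1]
grip_width: -0.2
```

```bash
python3 shot.py u wrist scene;python3 - <<'E'
from h import *
L=pickle.load(open('u_wrist.pkl','rb'))[0]['frame']
cv2.imwrite('pics/u_w.png',L)
L=pickle.load(open('u_scene.pkl','rb'))[0]['frame'][170:250,290:380]
cv2.imwrite('pics/u_s.png',cv2.resize(L,None,fx=6,fy=6,interpolation=cv2.INTER_CUBIC))
E
```

```text
18.4 [518.4 -20.9 250. ] [-178.87   -2.43 -108.28] [ 2.   1.2 -0.7] 0.0 [-14.2  -0.4  99.4  -2.5  80.   94.5]
```

View pics/u_w.png

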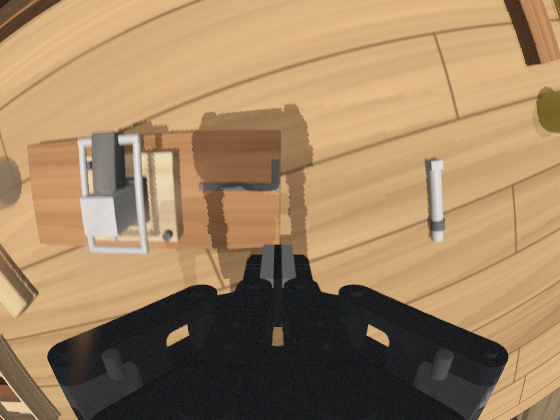

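View pics/u_s.png

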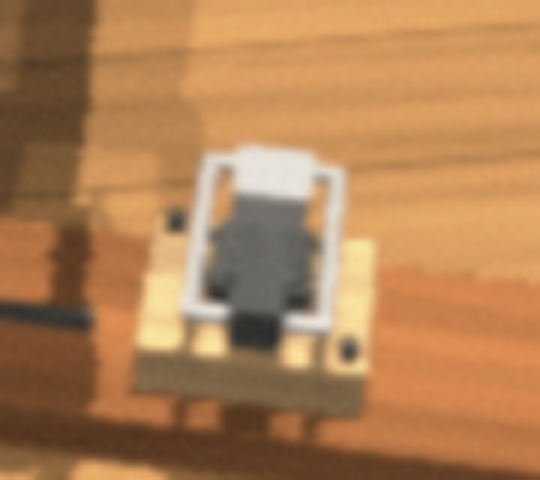

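```bash
python3 - <<'E'
from h import *
p,st=pickle.load(open('u_wrist.pkl','rb'))
L=p['frame'][120:260,60:200]
cv2.imwrite('pics/u_c.png',cv2.resize(L,None,fx=4.2,fy=4.2,interpolation=cv2.INTER_CUBIC))
psi=np.radians(161.75);d=np.array([np.cos(psi),np.sin(psi)]);n=np.array([-d[1],d[0]]);C=np.array([560.6,129.7])
f=lambda D,N,Z:((proj(p,[*(C+d*D+n*N),Z],st)-[60,120]+.5)*4.2).round()
print('post',f(-18,-18,133),f(-18,18,133),f(18,18,133))
print('shoulder top edge',f(-18,-13,118),f(-18,13,118),'back',f(-74,-13,114),f(-74,13,114))
print('bar',f(44,-31,101),f(44,31,101),'hinge',f(-66,31,101))
E
```

```text
post [ 83. 322.] [223. 319.] [243. 482.]
shoulder top edge [134. 307.] [232. 305.] back [122.  58.] [221.  48.]
bar [141. 536.] [360. 542.] hinge [318.  77.]
```

View pics/u_c.png

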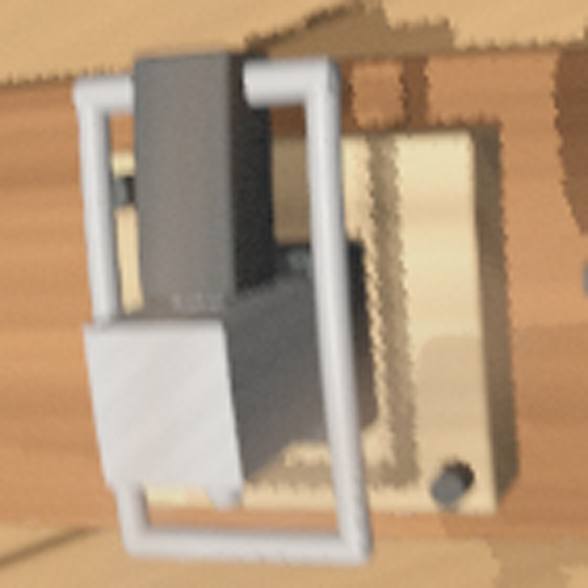

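```bash
python3 -c "
from rig import bot;print(bot.finish_job())"
```

```text
the job is handed in; nothing more can be done
None
```

I pushed the hitch pin into the post's cross hole from the face on the robot's right. I then swung the loop over the top until it snapped shut on the far side, and handed in at about 18.4 s with the gripper clear.

**Pin:** it stopped against the post with about 15 N. The head drooped a little when released, as expected.

**Loop:** three frames in a row showed it falling past the post by itself. In the last wrist picture the cross bar lay within about 1–2 mm of its computed closed place. The scene picture also shows it about level, where the closed stop should put it.

**One check disagreed:** after the snap, the pin tip and the bar both measured about 1.5–2 mm short of fully in. About 1 mm of that is the droop, and the cameras are only good to about 2 mm. I pressed the head's back gently until it stopped at about 13 N. The last picture showed only a sliver of gap at the shoulder. I did not measure the tip again after that press.

I saw no bench item displaced in the last pictures, though I did not measure each one.

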